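# Roll-check beam tubes on the granite plate

## Robot

A 7-joint arm with a two-finger parallel gripper is mounted at the origin on the work surface. World frame = base frame: x ahead of the robot, y to its left, z up, the work surface at z = 0. Lengths are in m, angles in rad, forces in N, time in s.
With the tool pointing down it reaches from about 0.425 to 0.95 m from the base axis. Payload 4.7 kg.
Tool frame: the origin (TCP) lies at the very end of the fingers, on their centre line; the grasp point (between the pads) lies bot.grasp_offset behind it (bot.grasp_offset is the distance from the TCP to the grasp point, in m); z points along the fingers, x is the direction in which the jaws open and shut, and the axes are right-handed (so a half turn about z gives the same grasp; the last joint's range is limited). The gripper opens to 85 mm and grips with 20 to 120 N. Pads are 22 mm wide; open, the fingers measure 114 mm over their backs; the gripper's body (76 mm by 85 mm) begins 54 mm behind the grasp point. The pads swing forward as they close: fully open they stand 13 mm farther back than shut.
Start: joints at [1.115, 0.469, -0.049, 1.532, 0.024, 1.141, -0.082], TCP at [0.279, -0.614, 0.231] pointing down, gripper open.
Joint ranges: [-2.59, 2.59], [-0.33, 1.99], [-1.39, 1.29], [0.1, 2.45], [-1.04, 4.18], [0.21, 1.99], [-2.66, 2.66]. Speed limits (rad/s): [2.57, 2.57, 3.14, 3.14, 3.14, 3.14, 3.14].

## Interface

Orientations are given as [roll, pitch, yaw] about the fixed x, y, z axes, in that order (R = Rz(yaw) Ry(pitch) Rx(roll)).
In Python, from plant import bot, cams, workorder gives the robot as it stands.
- The arm moves only by the tool play_rows, never from a script. Its argument "steps" is one flat list of numbers, 7 for each row, row after row: the shift along the tool's x, y, z in m, then the turn, a rotation vector about the tool's x, y, z in rad, then the gripper's target within -1 to 1 (fully open at 1, half-way at 0, shut at -1). A call has 1 to 5 rows; each row shifts and turns the commanded pose from where the row before left it, along the tool's axes as they then stand; what a row does not reach is not made up. A row lasts 1/12 s, in which the tool goes at most 41.7 mm and 7.16 degrees, less where a joint would pass 70% of its speed; a pose out of reach is approached as far as the arm can. A call with a gripper value outside its range is refused whole. The fingers move at their own pace and stop on an object; "force" is the grip in N (left out, the last holds). Time passes only in rows, so rows that do not move let the fingers close. It gives the time, the measured TCP pose, the force and the opening at its end, in the units of the state.
- bot.observe(): the state, without advancing time (a new reading comes with each control period).
- cams.grab_frame(name): name is "scene" or "top" or "wrist"; returns a dict with "pixels" (480x640x3 uint8, red, green, blue), "fx", "fy", "cx", "cy" (pixels), "world_from_camera" (4x4, takes a point from camera to world coordinates); the wrist camera has in their place "tool_from_camera" (4x4, takes a point from camera to tool coordinates, whose origin is the TCP and whose axes are the tool frame's). Camera axes: x right, y down, z forward; pixel columns grow to the right and rows downward; lengths in m; the calibration is good to about 2 mm. A picture is of the moment at which its call begins: read the wrist's pose just before it. There is no depth.
- workorder.sign_off(): hands the job in, once; it reports no verdict.
The state is a dict: "clock": time; "joint_pos": joint angles; "qvel": joint speeds; "effort": joint torques, N m; "ee_pos": TCP position; "tool_rot": TCP orientation; "contact_force": force on the tool from outside, world axes, zero at the start; "moment": the same for the moment, N m; "width": opening from 0.0 (shut) to 1.0 (fully open).
Only numpy, scipy, OpenCV 4.12 (cv2) and the standard library are available. Lean on these libraries where they do the work, as an engineer would, in place of code of your own. Each camera call takes 0.05 s, during which the arm holds its last target.

## Task

Check the four beam tubes on the granite plate for straightness by pushing each one gently so that it rolls across the plate towards the steel stop bar. Leave those that roll true lying on the plate at the bar, without ever gripping or lifting them, and put every tube that rocks instead of rolling into the scrap box for its metal: bare steel into the blue box, black aluminium into the red box. Leave the wash bottles where they are.

Things in the scene. Friction and masses are not known exactly. Their poses are not given: they have to be found in the camera images.
- plate: grey granite surface plate, fixed and level, 300 mm (its x) by 450 mm (its y), 50 mm thick; origin at the centre of its underside, on the table, z up. The four tubes start on it side by side 67 mm apart, along its x within a few degrees, centres between y = -200 and +11 mm. They are to roll in its +y direction, to the bar at that end.
- bar (a point): steel stop bar fixed on the plate, 260 mm long along the plate's x, 20 mm wide, 20 mm high. This point: middle of its face towards the tubes, 195 mm from the plate's centre in +y, 10 mm above the plate's top; axes as the plate's.
- track (a point): middle of the plate's top face, axes as the plate's. A straight tube pushed gently over 10 to 15 mm and let go at about 0.1 m/s rolls on alone some 15 to 30 mm ahead of the finger and stays. A bent one (bow 3 mm, hard to see) rests with its bow level: the same push only tips it, it leans on the finger and rocks back to where it lay. Pushed farther it bobs and flops half a turn.
- tube_1: beam tube, a round polished tube 160 mm long and 25 mm in diameter, bare bright steel, about 140 g. Origin midway between the centres of its two end faces; its own x axis runs along the tube, y and z turn as it rolls. Starts lying on the plate across the rolling direction. Straight or bent, told apart by how it rolls (see track).
- tube_2: beam tube, a round polished tube 160 mm long and 25 mm in diameter, black anodised aluminium, about 60 g. Origin midway between the centres of its two end faces; its own x axis runs along the tube, y and z turn as it rolls. Starts lying on the plate across the rolling direction. Straight or bent, told apart by how it rolls (see track).
- tube_3: beam tube, a round polished tube 160 mm long and 25 mm in diameter, bare bright steel, about 140 g. Origin midway between the centres of its two end faces; its own x axis runs along the tube, y and z turn as it rolls. Starts lying on the plate across the rolling direction. Straight or bent, told apart by how it rolls (see track).
- tube_4: beam tube, a round polished tube 160 mm long and 25 mm in diameter, black anodised aluminium, about 60 g. Origin midway between the centres of its two end faces; its own x axis runs along the tube, y and z turn as it rolls. Starts lying on the plate across the rolling direction. Straight or bent, told apart by how it rolls (see track).
- blue_box: open blue plastic scrap box for steel tubes, fixed, 200 mm (its x) by 120 mm (its y) by 45 mm high outside, walls and floor 4 mm. Origin at the centre of its underside, on the table.
- red_box: open red plastic scrap box for black aluminium tubes, fixed, 200 mm (its x) by 120 mm (its y) by 45 mm high outside, walls and floor 4 mm. Origin at the centre of its underside, on the table.
- bottle_red: bystander: white wash bottle with a red cap and spout, 62 mm wide, 190 mm high, origin at its foot
- bottle_yellow: bystander: white wash bottle with a yellow cap and spout, 62 mm wide, 190 mm high, origin at its foot
- end_1 (a point): middle of the +x end face of tube_1, 80 mm along the tube from its origin (0.08 mm less if the tube is bent, too little to read off)
- end_2 (a point): middle of the +x end face of tube_2, 80 mm along the tube from its origin (0.08 mm less if the tube is bent, too little to read off)
- end_3 (a point): middle of the +x end face of tube_3, 80 mm along the tube from its origin (0.08 mm less if the tube is bent, too little to read off)
- end_4 (a point): middle of the +x end face of tube_4, 80 mm along the tube from its origin (0.08 mm less if the tube is bent, too little to read off)
There are look-alikes about, which are no part of the job. What is shaped like the tube_1 but purple is not meant.

How it is judged:
At the end, for the whole second after the job is handed in: Every straight tube lies at rest on the plate with its middle within 60 mm of the stop bar's face, and every bent tube lies at rest flat on the floor of its scrap box (steel: blue box, black: red box) (linear speed of each of tube_1, tube_2, tube_3, tube_4 below 0.015 m/s and ((distance between tube_1 and end_1 above 0.07996 m and y of tube_1 in the frame of plate between 0.135 and 0.195 m and x of tube_1 in the frame of plate between -0.145 and 0.145 m and height (world z) of tube_1 between 0.058 and 0.067 m) or (distance between tube_1 and end_1 below 0.07996 m and x of tube_1 in the frame of blue_box between -0.096 and 0.096 m and y of tube_1 in the frame of blue_box between -0.056 and 0.056 m and height (world z) of tube_1 below 0.035 m)) and ((distance between tube_2 and end_2 above 0.07996 m and y of tube_2 in the frame of plate between 0.135 and 0.195 m and x of tube_2 in the frame of plate between -0.145 and 0.145 m and height (world z) of tube_2 between 0.058 and 0.067 m) or (distance between tube_2 and end_2 below 0.07996 m and x of tube_2 in the frame of red_box between -0.096 and 0.096 m and y of tube_2 in the frame of red_box between -0.056 and 0.056 m and height (world z) of tube_2 below 0.035 m)) and ((distance between tube_3 and end_3 above 0.07996 m and y of tube_3 in the frame of plate between 0.135 and 0.195 m and x of tube_3 in the frame of plate between -0.145 and 0.145 m and height (world z) of tube_3 between 0.058 and 0.067 m) or (distance between tube_3 and end_3 below 0.07996 m and x of tube_3 in the frame of blue_box between -0.096 and 0.096 m and y of tube_3 in the frame of blue_box between -0.056 and 0.056 m and height (world z) of tube_3 below 0.035 m)) and ((distance between tube_4 and end_4 above 0.07996 m and y of tube_4 in the frame of plate between 0.135 and 0.195 m and x of tube_4 in the frame of plate between -0.145 and 0.145 m and height (world z) of tube_4 between 0.058 and 0.067 m) or (distance between tube_4 and end_4 below 0.07996 m and x of tube_4 in the frame of red_box between -0.096 and 0.096 m and y of tube_4 in the frame of red_box between -0.056 and 0.056 m and height (world z) of tube_4 below 0.035 m))); the robot touches nothing.
It fails at once if a straight tube is lifted off the plate or rolls off its edge ((distance between tube_1 and end_1 above 0.07996 m and (height (world z) of tube_1 above 0.076 m or height (world z) of tube_1 below 0.055 m)) or (distance between tube_2 and end_2 above 0.07996 m and (height (world z) of tube_2 above 0.076 m or height (world z) of tube_2 below 0.055 m)) or (distance between tube_3 and end_3 above 0.07996 m and (height (world z) of tube_3 above 0.076 m or height (world z) of tube_3 below 0.055 m)) or (distance between tube_4 and end_4 above 0.07996 m and (height (world z) of tube_4 above 0.076 m or height (world z) of tube_4 below 0.055 m))).
It fails at once if a straight tube is gripped or pressed hard (more than 15 N from the fingers) ((distance between tube_1 and end_1 above 0.07996 m and contact force between tube_1 and the fingers above 15 N) or (distance between tube_2 and end_2 above 0.07996 m and contact force between tube_2 and the fingers above 15 N) or (distance between tube_3 and end_3 above 0.07996 m and contact force between tube_3 and the fingers above 15 N) or (distance between tube_4 and end_4 above 0.07996 m and contact force between tube_4 and the fingers above 15 N)).
It fails at once if a wash bottle is pushed more than 25 mm from its place (distance of any of bottle_red, bottle_yellow from where it was at the start of the episode above 0.025 m).
It also fails if it takes over 72 s, if anything falls off the work surface, if the arm or the gripper's body presses on something with over 40 N, if the wrist force passes 120 N, or if a joint passes its speed limit or range.

## Working session

There is one attempt and no reset: what is moved stays moved. The work goes in short steps, Python scripts to look and compute and a tool call to move; the robot and the scene stay as the last step left them, time stands still between calls to the robot, and variables do not carry over. Pictures are saved under pics/ and viewed, and the job is handed in when it is done.

Besides the shell and the picture viewer there is one more tool, called after ">>>" as a command line: name --argument value ..., lists and objects as JSON in quotes. play_rows: Moves the arm, as the interface text tells. Its arguments: {"type":"object","properties":{"steps":{"type":"array","items":{"type":"number"}},"force":{"type":"number"}},"required":["steps"]}

```bash
mkdir -p pics; ls
python3 - <<'E'
from plant import bot,cams
import cv2
print(bot.observe(), bot.grasp_offset)
for n in ("scene","top","wrist"):
    f=cams.grab_frame(n); cv2.imwrite(f"pics/{n}0.png",f["pixels"][:,:,::-1])
    print(n,f["fx"],f["fy"],f["cx"],f["cy"],(f.get("world_from_camera") if n!="wrist" else f["tool_from_camera"]).round(4).tolist())
E
```

```text
pics
{'clock': 0.0, 'joint_pos': array([ 1.11509341,  0.46947247, -0.04857498,  1.53371273,  0.02407079,
        1.14101814, -0.08230222]), 'qvel': array([-4.85529863e-04, -3.87716653e-04,  6.23114216e-04,  7.01919422e-04,
        8.02425090e-04,  8.73332863e-06, -8.23893363e-04]), 'effort': array([ 4.56969281e-05, -5.10308862e+01, -4.63480689e-02, -2.37714368e+01,
        1.06952639e-02,  7.39416835e-03, -1.08358037e-05]), 'ee_pos': array([ 0.27918113, -0.61389897,  0.23023249]), 'tool_rot': array([ 3.14153413e+00,  2.02548516e-03, -1.14399365e+00]), 'contact_force': array([-0.47547833, -0.05444202, -0.5991032 ]), 'moment': array([ 0.00150055, -0.00258165,  0.03160845]), 'width': 0.9977215233473606} 0.0187
scene 453.7968437364069 453.7968437364069 320.5679968938078 235.6471932169764 [[-0.2495, 0.6196, -0.7442, 1.2226], [0.9683, 0.1668, -0.1858, 0.1544], [0.009, -0.767, -0.6416, 0.6722], [0.0, 0.0, 0.0, 1.0]]
top 508.0348701931683 508.0348701931683 325.6536013306402 239.33873696054744 [[0.0063, -0.995, 0.0999, 0.3812], [-0.9999, -0.0052, 0.0105, -0.014], [-0.0099, -0.0999, -0.9949, 1.3301], [0.0, 0.0, 0.0, 1.0]]
wrist 393.05490406554094 393.05490406554094 314.623061247679 234.45218535780063 [[1.0, 0.0002, 0.0003, -0.0005], [-0.0003, 0.9476, 0.3195, -0.0817], [-0.0002, -0.3195, 0.9476, -0.1421], [0.0, 0.0, 0.0, 1.0]]
```

View pics/scene0.png

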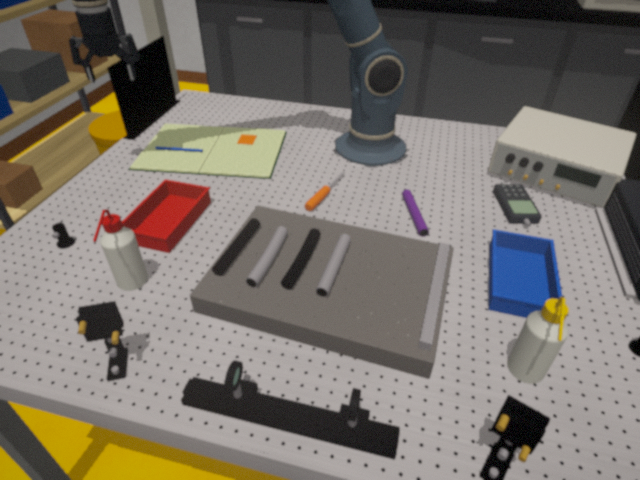

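View pics/top0.png

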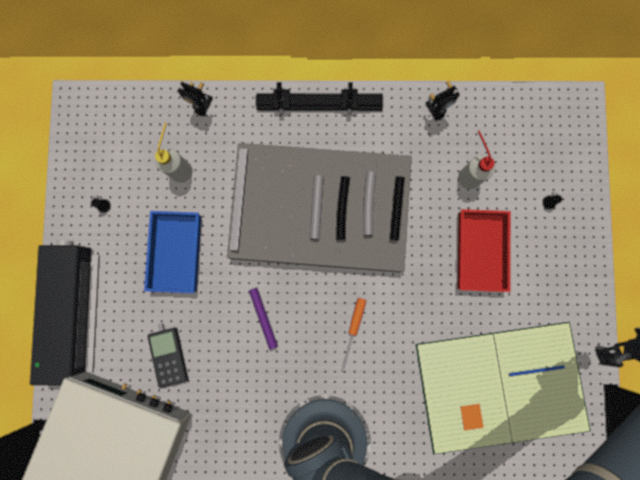

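View pics/wrist0.png

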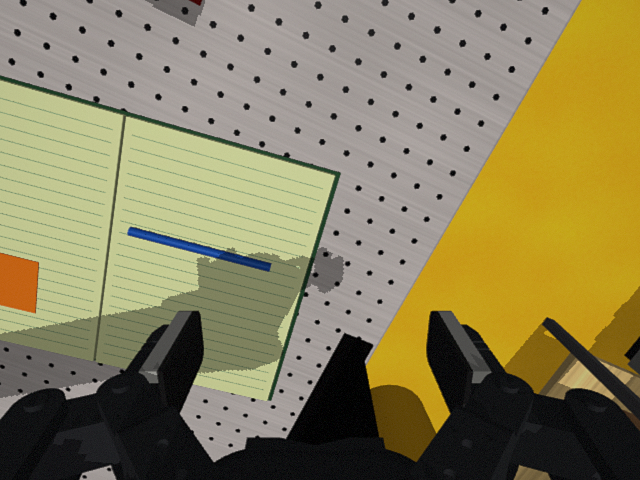

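The top view shows the plate (centre about px (320,207), with the bar on the left at px x≈238). The tubes, from the bar outwards, are steel (317,207), black (343,208), steel (369,203) and black (397,208). The blue box is at (173,252) and the red box at (485,250). The purple decoy at (263,320) is off the plate and is the wrong colour. Next I'll measure these positions.

```bash
cat > h.py <<'E'
import numpy as np, cv2
from plant import bot,cams
from scipy.spatial.transform import Rotation as Ro
def bp(f,uv,z,T=None):
    T=f["world_from_camera"] if T is None else T
    uv=np.atleast_2d(np.asarray(uv,float))
    d=np.c_[(uv[:,0]-f["cx"])/f["fx"],(uv[:,1]-f["cy"])/f["fy"],np.ones(len(uv))]@T[:3,:3].T
    o=T[:3,3]; return o+d*((z-o[2])/d[:,2])[:,None]
def proj(f,P,T=None):
    T=f["world_from_camera"] if T is None else T
    q=(np.atleast_2d(P)-T[:3,3])@T[:3,:3]
    return np.c_[q[:,0]/q[:,2]*f["fx"]+f["cx"],q[:,1]/q[:,2]*f["fy"]+f["cy"]]
def tool():
    s=bot.observe(); T=np.eye(4); T[:3,:3]=Ro.from_euler("xyz",s["tool_rot"]).as_matrix(); T[:3,3]=s["ee_pos"]; return s,T
def delta(target,yaw):
    s,T=tool(); R=Ro.from_euler("xyz",[np.pi,0,yaw]).as_matrix()
    d=T[:3,:3].T@(np.asarray(target)-T[:3,3]); rv=Ro.from_matrix(T[:3,:3].T@R).as_rotvec()
    print("tool",s["ee_pos"].round(4),s["tool_rot"].round(4),"delta",d.round(4),"rot",rv.round(4)); return d,rv
def save(n,img,scale=1):
    cv2.imwrite(f"pics/{n}.png",cv2.resize(img,None,fx=scale,fy=scale,interpolation=cv2.INTER_CUBIC)[:,:,::-1])
E
python3 - <<'E'
from h import *
f=cams.grab_frame("top"); im=f["pixels"]
save("crop1",im[130:300,130:300+230],1.95)
hsv=cv2.cvtColor(im,cv2.COLOR_RGB2HSV)
g=cv2.cvtColor(im,cv2.COLOR_RGB2GRAY)
def rects(m,lo,z,name):
    c,_=cv2.findContours(m.astype(np.uint8),cv2.RETR_EXTERNAL,cv2.CHAIN_APPROX_NONE)
    for k in c:
        if cv2.contourArea(k)<lo: continue
        W=bp(f,k[:,0,:],z); r=cv2.minAreaRect((W[:,:2]*1000).astype(np.float32))
        print(name,np.round(k[:,0].mean(0)),np.round(r[0],1),np.round(r[1],1),round(r[2],1))
roi=np.zeros_like(g,bool); roi[155:262,240:408]=1
print(g[200:204,280],g[207,300:410].tolist())
rects((g<50)&roi,100,.0625,"black")
rects((g>125)&roi,100,.0625,"steel")
pl=np.zeros_like(g,bool);pl[135:285,220:425]=1
rects(pl&(g<125),2000,.05,"plate")
rects((hsv[...,1]>150)&(hsv[...,0]>105)&(hsv[...,0]<130),1000,.045,"blue")
rects((hsv[...,1]>150)&((hsv[...,0]>172)|(hsv[...,0]<4)),1000,.045,"red")
E
```

```text
[118 116 116 116] [113, 113, 116, 117, 113, 116, 116, 113, 117, 113, 112, 109, 105, 120, 135, 147, 156, 144, 129, 116, 103, 90, 104, 114, 115, 112, 114, 115, 115, 114, 112, 114, 115, 116, 113, 114, 108, 73, 32, 17, 23, 29, 29, 29, 14, 26, 59, 99, 112, 114, 113, 115, 115, 116, 114, 112, 113, 113, 109, 114, 114, 109, 106, 98, 102, 118, 131, 149, 154, 146, 133, 120, 106, 105, 108, 109, 113, 112, 112, 107, 111, 113, 114, 117, 111, 112, 112, 114, 110, 115, 113, 103, 73, 38, 16, 13, 29, 36, 25, 20, 15, 50, 85, 104, 115, 110, 110, 116, 132, 149]
black [397. 208.] [ 588.4 -178.7] [ 22.4 161.7] 84.8
black [342. 208.] [588.6 -40.8] [ 22.5 159.7] 85.9
steel [316. 206.] [593.4  24.4] [ 13.5 159. ] 86.9
steel [369. 202.] [ 604.3 -108.4] [ 15.  159.1] 86.9
steel [241. 184.] [645.3 211.4] [157.4  12.8] 1.3
plate [317. 209.] [586.2  13.9] [453.  325.1] 85.4
blue [172. 252.] [477.  389.5] [129.6 201.7] 87.9
red [484. 251.] [ 485.5 -400. ] [128.2 203. ] 88.3
```

View pics/crop1.png

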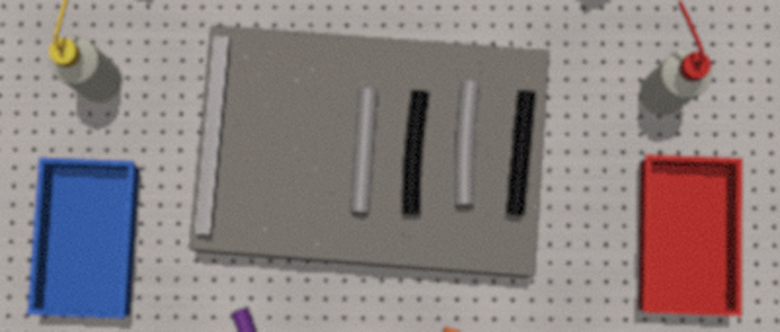

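Run:
```python
from h import *
f=cams.grab_frame("top"); im=f["pixels"]
c=bp(f,[[237.7,144.4],[411,155.6],[404.4,271],[228.5,257.2]],.05)[:,:2]*1000
print(c.round(1), c.mean(0), [np.linalg.norm(c[i]-c[i-1]).round(1) for i in range(4)])
b=bp(f,[[130+229/1.95,130+36/1.95],[130+211/1.95,130+235/1.95]],.07)[:,:2]*1000
print("bar edge",b.round(1))
g=cv2.cvtColor(im,cv2.COLOR_RGB2GRAY).astype(float)
for n,x0,x1,y0,y1,s in (("A",305,330,178,238,1),("B",331,356,180,238,-1),("C",358,381,174,234,1),("D",384,409,181,238,-1)):
    u=np.arange(x0,x1); P=[]
    for v in range(y0,y1):
        w=np.clip(s*(g[v,x0:x1]-114)-(8),0,None); P.append((w@u/w.sum(),v))
    P=np.array(P); W=bp(f,P,.0625)[:,:2]*1000
    t=W[:,0]-W[:,0].mean(); k=np.polyfit(t,W[:,1],2); kl=np.polyfit(t,W[:,1],1)
    print(n,W.mean(0).round(1),"bow(mm)",(k[0]*80**2).round(2),"ang",np.degrees(np.arctan(kl[0])).round(2), "y at px",P[:,1].min())
```

```text
[[ 755.2  228.5]
 [ 727.2 -218.5]
 [ 430.8 -198.9]
 [ 463.   244.9]] [594.03537165  14.00208157] [np.float64(292.6), np.float64(447.9), np.float64(297.1), np.float64(444.9)]
bar edge [[738.8 199.7]
 [478.5 217. ]]
A [589.2  24.5] bow(mm) -0.15 ang -3.37 y at px 178.0
B [587. -41.] bow(mm) -3.5 ang -4.19 y at px 180.0
C [ 600.  -108.2] bow(mm) -2.96 ang -2.72 y at px 174.0
D [ 586.3 -178.8] bow(mm) -0.32 ang -5.7 y at px 181.0
```

```bash
cat >> h.py <<'E'
C=np.array([.594,.014]); PSI=-.066
X=np.array([np.cos(PSI),np.sin(PSI)]); Y=np.array([-X[1],X[0]])
def pw(x,y,z): return np.r_[C+X*x+Y*y,z]
def toplate(p): d=np.asarray(p)[:2]-C; return np.array([d@X,d@Y])
def plan(wps,step=.036,rot=.12):
    """wps: (pos,yaw,grip); prints calls of <=5 rows"""
    s,T=tool(); p=T[:3,3].copy(); R=T[:3,:3].copy(); rows=[]
    for pos,yaw,gr in wps:
        pos=np.asarray(pos); Rt=Ro.from_euler("xyz",[np.pi,0,yaw]).as_matrix()
        n=max(1,int(np.ceil(np.linalg.norm(pos-p)/step)),int(np.ceil(np.linalg.norm(Ro.from_matrix(R.T@Rt).as_rotvec())/rot)))
        for i in range(n):
            d=R.T@((pos-p)/(n-i)); d=d.round(3)
            rv=(Ro.from_matrix(R.T@Rt).as_rotvec()/(n-i)).round(3)
            p=p+R@d; R=R@Ro.from_rotvec(rv).as_matrix(); rows.append([*d,*rv,gr])
    print("from",s["ee_pos"].round(4),"t",round(s["clock"],2))
    for i in range(0,len(rows),5): print("[" + ",  ".join(",".join("%g"%(v+0.) for v in r) for r in rows[i:i+5])+"]")
def see():
    f=cams.grab_frame("top"); im=f["pixels"]; save("last",im[130:300,130:530],1.95); return f
E
python3 - <<'E'
from h import *
plan([(pw(-.004,-.020,.16),PSI,-1),(pw(-.004,-.020,.057),PSI,-1)])
E
```

```text
from [ 0.2794 -0.6142  0.2308] t 0.25
[-0.021,-0.027,0.004,0,0,-0.054,-1,  -0.02,-0.028,0.004,0,0,-0.054,-1,  -0.018,-0.029,0.004,0,0,-0.054,-1,  -0.017,-0.03,0.003,0,0,-0.054,-1,  -0.015,-0.031,0.004,0,0,-0.054,-1]
[-0.013,-0.031,0.003,0,0,-0.054,-1,  -0.012,-0.032,0.004,0,0,-0.054,-1,  -0.01,-0.033,0.003,0,0,-0.054,-1,  -0.008,-0.033,0.004,0,0,-0.054,-1,  -0.006,-0.033,0.003,0,0,-0.054,-1]
[-0.005,-0.034,0.004,0,0,-0.054,-1,  -0.003,-0.034,0.003,0,0,-0.054,-1,  -0.001,-0.034,0.004,0,0,-0.054,-1,  0.001,-0.034,0.003,0,0,-0.054,-1,  0.003,-0.034,0.004,0,0,-0.054,-1]
[0.005,-0.034,0.003,0,0,-0.054,-1,  0.006,-0.033,0.004,0,0,-0.053,-1,  0.008,-0.033,0.003,0,0,-0.054,-1,  0.01,-0.033,0.004,0,0,-0.053,-1,  0.011,-0.032,0.003,-0.001,0,-0.054,-1]
[0,0,0.034,0,0,0,-1,  0,0,0.035,0,0,0,-1,  0.001,0,0.034,0,0,0,-1]
```

>>> play_rows --steps '[-0.021, -0.027, 0.004, 0, 0, -0.054, -1, -0.02, -0.028, 0.004, 0, 0, -0.054, -1, -0.018, -0.029, 0.004, 0, 0, -0.054, -1, -0.017, -0.03, 0.003, 0, 0, -0.054, -1, -0.015, -0.031, 0.004, 0, 0, -0.054, -1]' --force 30

```text
clock: 0.67
ee_pos: [0.3585, -0.4603, 0.2123]
tool_rot: [3.142, -0.0, -0.872]
contact_force: [-0.5, 0.8, -0.6]
width: 0.3
```

>>> play_rows --steps '[-0.013, -0.031, 0.003, 0, 0, -0.054, -1, -0.012, -0.032, 0.004, 0, 0, -0.054, -1, -0.01, -0.033, 0.003, 0, 0, -0.054, -1, -0.008, -0.033, 0.004, 0, 0, -0.054, -1, -0.006, -0.033, 0.003, 0, 0, -0.054, -1]'

```text
clock: 1.08
ee_pos: [0.4357, -0.309, 0.1952]
tool_rot: [3.142, -0.0, -0.601]
contact_force: [-0.3, -0.1, 0.4]
width: -0.001
```

>>> play_rows --steps '[-0.005, -0.034, 0.004, 0, 0, -0.054, -1, -0.003, -0.034, 0.003, 0, 0, -0.054, -1, -0.001, -0.034, 0.004, 0, 0, -0.054, -1, 0.001, -0.034, 0.003, 0, 0, -0.054, -1, 0.003, -0.034, 0.004, 0, 0, -0.054, -1]'

```text
clock: 1.5
ee_pos: [0.5126, -0.1568, 0.1775]
tool_rot: [3.141, -0.001, -0.332]
contact_force: [1.1, -0.3, 0.6]
width: -0.004
```

>>> play_rows --steps '[0.005, -0.034, 0.003, 0, 0, -0.054, -1, 0.006, -0.033, 0.004, 0, 0, -0.053, -1, 0.008, -0.033, 0.003, 0, 0, -0.054, -1, 0.01, -0.033, 0.004, 0, 0, -0.053, -1, 0.011, -0.032, 0.003, 0, 0, -0.054, -1]'

```text
clock: 1.92
ee_pos: [0.5889, -0.0047, 0.1601]
tool_rot: [3.141, -0.0, -0.064]
contact_force: [0.8, 0.1, 0.8]
width: -0.002
```

Run:
```python
from h import *
plan([(pw(-.004,-.020,.10),PSI,-1),(pw(-.004,-.020,.057),PSI,-1)],.03)
s,T=tool(); f=cams.grab_frame("wrist"); save("w1",f["pixels"])
```

```text
from [ 0.5889 -0.0047  0.1601] t 1.92
[0,0,0.02,0,0,0.001,-1,  0,0,0.02,0,0,0.001,-1,  0,0.001,0.02,0,0,0,-1,  0,0,0.022,0,0,0,-1,  0,0,0.021,0,0,0,-1]
```

View pics/w1.png

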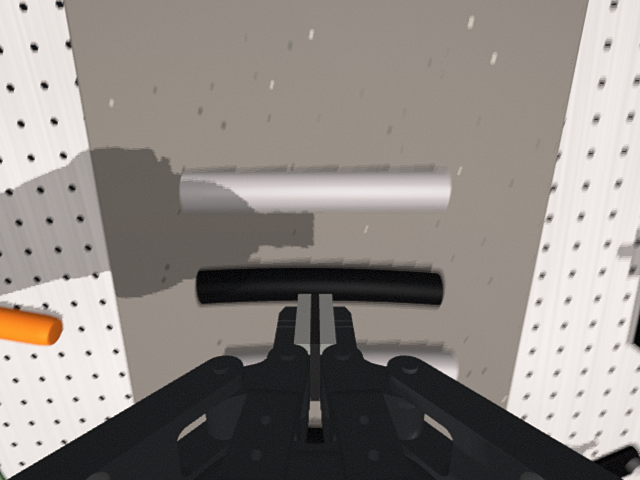

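Run:
```python
from h import *
s,T=tool(); f=cams.grab_frame("wrist"); W=T@f["tool_from_camera"]
for uv in ([315,190],[320,287]):
    p=bp(f,uv,.0625,W)[0]; print(p.round(4),toplate(p).round(4))
print(toplate(s["ee_pos"]))
```

```text
[0.5927 0.0355 0.0625] [-0.0027  0.0213]
[ 0.5926 -0.0309  0.0625] [ 0.0016 -0.0449]
[-0.00220312 -0.00991814]
```

Run:
```python
from h import *
for i in range(4):
    s,T=tool(); f=cams.grab_frame("wrist"); W=T@f["tool_from_camera"]
    print(s["clock"],s["ee_pos"].round(4),s["tool_rot"].round(4),[toplate(bp(f,uv,.0625,W)[0]).round(4) for uv in ([315,190],[320,287])])
save("w2",f["pixels"])
```

```text
2.0167 [0.5898 0.0014 0.1602] [-3.1366e+00 -1.1000e-03 -5.5800e-02] [array([-0.004 ,  0.0182]), array([ 0.0001, -0.0482])]
2.0667 [ 0.5888 -0.0024  0.1601] [-3.1397e+00  1.0000e-04 -6.0300e-02] [array([-0.0047,  0.0141]), array([-0.0009, -0.0523])]
2.1167 [ 0.5883 -0.0052  0.16  ] [-3.1416e+00  6.0000e-04 -6.4100e-02] [array([-0.0049,  0.0112]), array([-0.0014, -0.0553])]
2.1667 [ 0.5881 -0.0068  0.16  ] [ 3.1407e+00  7.0000e-04 -6.6600e-02] [array([-0.005 ,  0.0094]), array([-0.0016, -0.0571])]
```

View pics/w2.png

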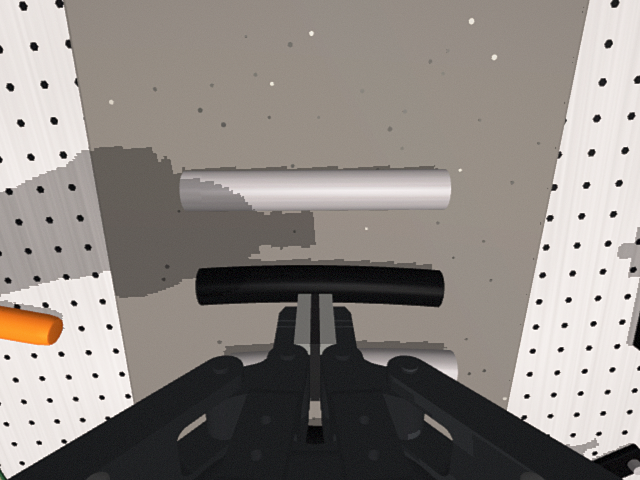

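>>> play_rows --steps '[0, 0, 0.02, 0, 0, 0, -1, 0, 0, 0.03, 0, 0, 0, -1, 0, 0, 0.025, 0, 0, 0, -1, 0, 0, 0.014, 0, 0, 0, -1, 0, 0, 0.009, 0, 0, 0, -1]'

```text
clock: 2.63
ee_pos: [0.5868, -0.0086, 0.0604]
tool_rot: [3.14, 0.003, -0.069]
contact_force: [-1.3, -0.3, 0.2]
width: 0.002
```

>>> play_rows --steps '[0, 0, 0.004, 0, 0, 0, -1, 0, 0, 0.002, 0, 0, 0, -1, 0, 0, 0, 0, 0, 0, -1]'

```text
clock: 2.88
ee_pos: [0.5888, -0.0067, 0.0569]
tool_rot: [3.141, -0.001, -0.067]
contact_force: [0.1, -0.8, -0.8]
width: -0.001
```

>>> play_rows --steps '[0, -0.004, 0, 0, 0, 0, -1, 0, -0.008, 0, 0, 0, 0, -1, 0, -0.008, 0, 0, 0, 0, -1, 0, -0.001, 0, 0, 0, 0, -1, 0, 0, 0, 0, 0, 0, -1]'

```text
clock: 3.3
ee_pos: [0.5899, 0.0166, 0.0568]
tool_rot: [-3.141, -0.001, -0.063]
contact_force: [-0.1, 0.4, 1.1]
width: 0.001
```

```bash
cat >> h.py <<'E'
def wsee(n,*uvs):
    s,T=tool(); f=cams.grab_frame("wrist"); save(n,f["pixels"]); np.savez("w.npz",W=T@f["tool_from_camera"])
    print("t",s["clock"],"ee",s["ee_pos"].round(4),"plate",toplate(s["ee_pos"]).round(4),"force",s["contact_force"].round(1))
    return f,T
def loc(uvs,z=.0625):
    f=dict(fx=393.05490406554094,fy=393.05490406554094,cx=314.623061247679,cy=234.45218535780063); W=np.load("w.npz")["W"]
    for uv in uvs: print(uv,toplate(bp(f,uv,z,W)[0]).round(4))
E
python3 - <<'E'
from h import *
wsee("w3");
E
```

```text
t 3.3 ee [0.5899 0.0166 0.0568] plate [-0.0042  0.0023] force [-0.1  0.4  1.1]
```

View pics/w3.png

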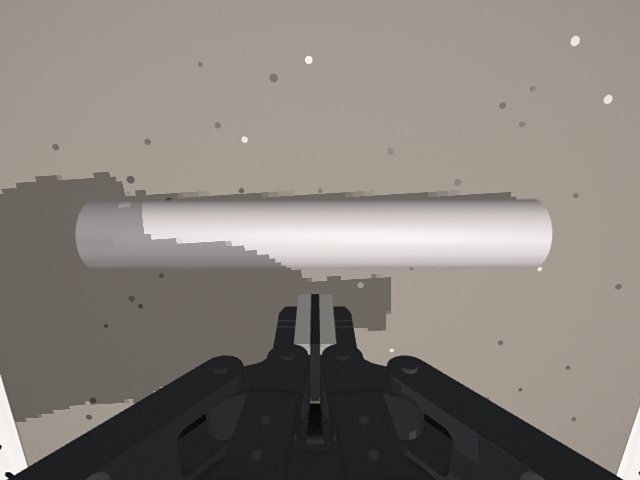

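>>> play_rows --steps '[0, 0, 0, 0, 0, 0, -1, 0, 0, 0, 0, 0, 0, -1, 0, 0, 0, 0, 0, 0, -1]'

```text
clock: 3.6
ee_pos: [0.5897, 0.0144, 0.0562]
tool_rot: [3.141, 0.0, -0.067]
contact_force: [-0.4, 1.3, -0.4]
width: 0.003
```

Run:
```python
from h import *
loc([[315,235]])
wsee("w4")
f=see()
```

```text
[315, 235] [-0.0048  0.0385]
t 3.6 ee [0.5897 0.0144 0.0562] plate [-0.0043  0.0001] force [-0.4  1.3 -0.4]
```

View pics/w4.png

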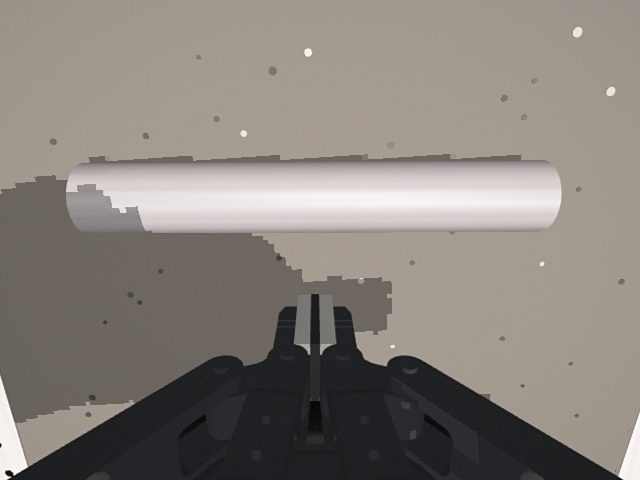

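Tube A rolled on freely, about 25 mm ahead of the finger, so it is straight. Next I'll push it to the bar.

>>> play_rows --steps '[0, -0.006, 0, 0, 0, 0, -1, 0, -0.01, 0, 0, 0, 0, -1, 0, -0.01, 0, 0, 0, 0, -1, 0, -0.01, 0, 0, 0, 0, -1, 0, -0.01, 0, 0, 0, 0, -1]'

```text
clock: 4.12
ee_pos: [0.5928, 0.0627, 0.0564]
tool_rot: [-3.141, -0.0, -0.065]
contact_force: [0.1, -0.5, -0.6]
width: 0.0
```

>>> play_rows --steps '[0, -0.01, 0, 0, 0, 0, -1, 0, -0.01, 0, 0, 0, 0, -1, 0, -0.01, 0, 0, 0, 0, -1, 0, -0.01, 0, 0, 0, 0, -1, 0, -0.01, 0, 0, 0, 0, -1]'

```text
clock: 4.53
ee_pos: [0.5961, 0.1117, 0.0563]
tool_rot: [3.142, -0.0, -0.066]
contact_force: [-0.4, -0.4, 0.3]
width: 0.001
```

Run:
```python
from h import *
wsee("w5")
```

```text
t 4.5333 ee [0.5961 0.1117 0.0563] plate [-0.0044  0.0977] force [-0.4 -0.4  0.3]
```

View pics/w5.png

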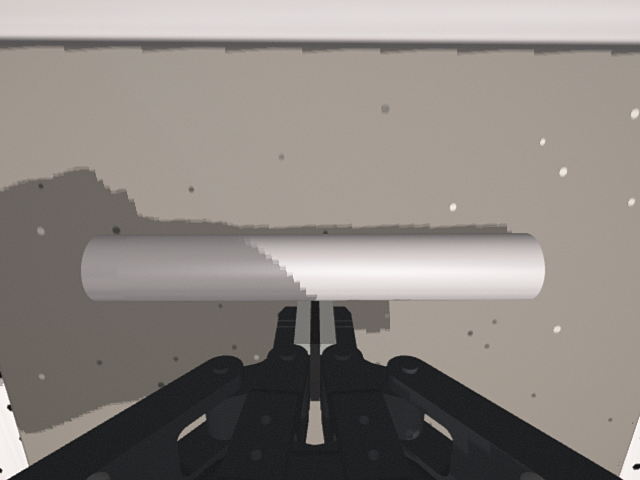

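>>> play_rows --steps '[0, -0.008, 0, 0, 0, 0, -1, 0, -0.009, 0, 0, 0, 0, -1, 0, -0.009, 0, 0, 0, 0, -1, 0, -0.009, 0, 0, 0, 0, -1, 0, -0.008, 0, 0, 0, 0, -1]'

```text
clock: 5.0
ee_pos: [0.5989, 0.1546, 0.0563]
tool_rot: [-3.141, -0.0, -0.066]
contact_force: [0.5, 0.5, -0.9]
width: -0.001
```

>>> play_rows --steps '[0, -0.002, 0, 0, 0, 0, -1, 0, 0.0, 0, 0, 0, 0, -1, 0, 0.004, 0, 0, 0, 0, -1, 0, 0.008, 0, 0, 0, 0, -1, 0, 0.008, 0, 0, 0, 0, -1]'

```text
clock: 5.42
ee_pos: [0.5976, 0.1341, 0.0562]
tool_rot: [3.141, 0.0, -0.067]
contact_force: [0.3, -0.0, -0.4]
width: 0.004
```

Run:
```python
from h import *
wsee("w6")
```

```text
t 5.4167 ee [0.5976 0.1341 0.0562] plate [-0.0043  0.1201] force [ 0.3 -0.  -0.4]
```

View pics/w6.png

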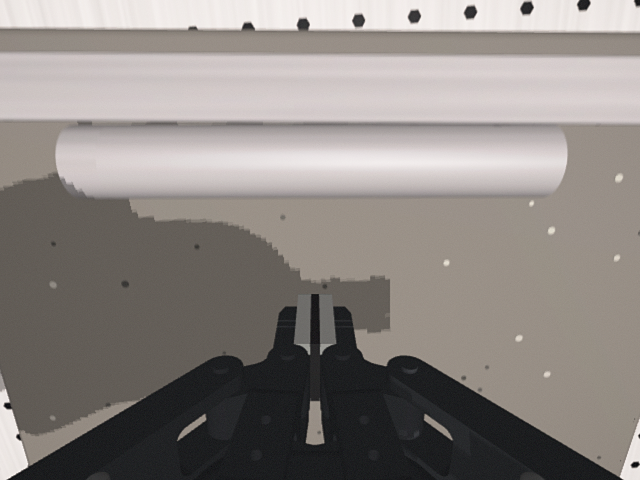

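Tube A lies against the bar. Next is tube B (black).

Run:
```python
from h import *
print(toplate(pw(0,0,0)),toplate([.587,-.041]),toplate([.600,-.1082]),toplate([.5863,-.1788]))
plan([(pw(-.004,.112,.10),PSI,-1),(pw(-.004,-.060,.11),PSI,-1),(pw(-.004,-.087,.10),PSI,-1),(pw(-.004,-.087,.057),PSI,-1)],.034)
```

```text
[0. 0.] [-0.00335739 -0.05534192] [ 0.01404628 -0.12153823] [ 0.00503233 -0.19288807]
from [0.5977 0.1312 0.056 ] t 5.47
[0,0.003,-0.022,0.002,0,-0.002,-1,  0,0.002,-0.022,0.001,0.001,-0.002,-1,  0,0.029,-0.002,0,0,0,-1,  0,0.029,-0.002,0,0,0,-1,  0,0.029,-0.002,0,0,0,-1]
[0,0.028,-0.001,0,0,0,-1,  0,0.029,-0.002,0,0,0,-1,  0,0.028,-0.001,0,0,0,-1,  0,0.027,0.01,0,0,0,-1,  0,0,0.021,0,0,0,-1]
[0,0,0.022,0,0,0,-1]
```

>>> play_rows --steps '[0, 0.003, -0.022, 0, 0, 0, -1, 0, 0.01, -0.024, 0, 0, 0, -1, 0, 0.03, -0.004, 0, 0, 0, -1, 0, 0.032, 0, 0, 0, 0, -1, 0, 0.032, 0, 0, 0, 0, -1]'

```text
clock: 5.88
ee_pos: [0.5908, 0.0269, 0.1072]
tool_rot: [3.141, -0.002, -0.066]
contact_force: [0.6, -0.8, 0.4]
width: -0.001
```

>>> play_rows --steps '[0, 0.032, 0, 0, 0, 0, -1, 0, 0.03, 0, 0, 0, 0, -1, 0, 0.018, 0, 0, 0, 0, -1, 0, 0.01, 0, 0, 0, 0, -1, 0, 0.005, 0, 0, 0, 0, -1]'

```text
clock: 6.3
ee_pos: [0.584, -0.0688, 0.1063]
tool_rot: [3.141, 0.0, -0.07]
contact_force: [-0.3, 0.0, -0.1]
width: -0.001
```

Run:
```python
from h import *
wsee("w7")
```

```text
t 6.3 ee [ 0.584  -0.0688  0.1063] plate [-0.0046 -0.0833] force [-0.3  0.  -0.1]
```

View pics/w7.png

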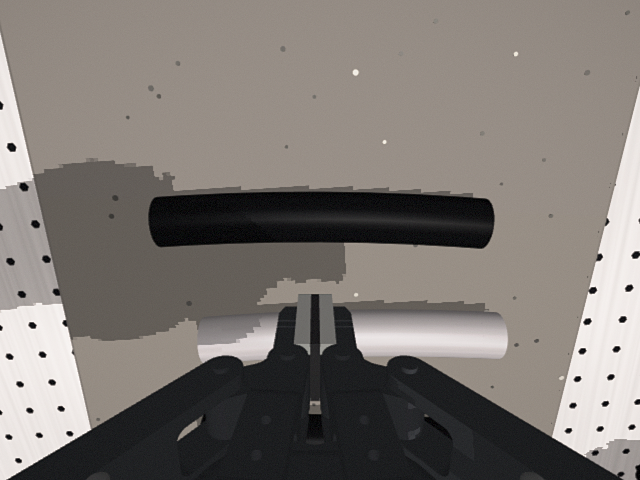

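>>> play_rows --steps '[0, 0.002, 0.018, 0, 0, 0, -1, 0, 0, 0.016, 0, 0, 0, -1, 0, 0, 0.01, 0, 0, 0, -1, 0, 0, 0.005, 0, 0, 0, -1, 0, 0, 0, 0, 0, 0, -1]'

```text
clock: 6.77
ee_pos: [0.5836, -0.0666, 0.0562]
tool_rot: [-3.141, 0.002, -0.064]
contact_force: [-0.2, -0.9, 0.1]
width: 0.001
```

Run:
```python
from h import *
loc([[320,217],[152,222],[492,224],[360,335]])
wsee("w8")
```

```text
[320, 217] [-0.0024 -0.0546]
[152, 222] [-0.0854 -0.0569]
[492, 224] [ 0.0826 -0.0585]
[360, 335] [ 0.0195 -0.1217]
t 6.7667 ee [ 0.5836 -0.0666  0.0562] plate [-0.005  -0.0811] force [-0.2 -0.9  0.1]
```

View pics/w8.png

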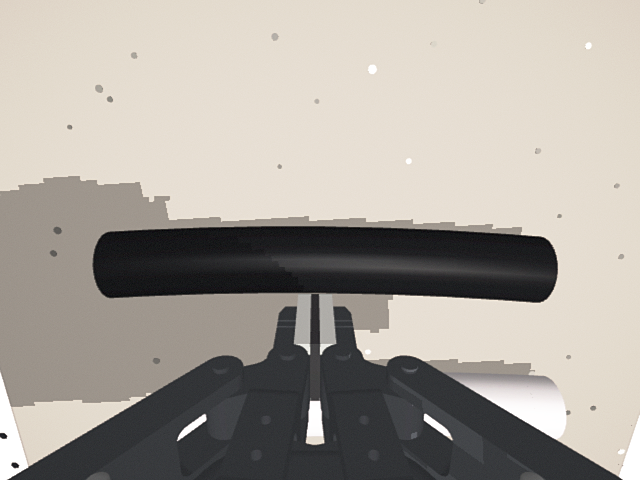

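>>> play_rows --steps '[0, -0.006, 0, 0, 0, 0, -1, 0, -0.008, 0, 0, 0, 0, -1, 0, -0.002, 0, 0, 0, 0, -1, 0, 0, 0, 0, 0, 0, -1, 0, 0, 0, 0, 0, 0, -1]'

```text
clock: 7.23
ee_pos: [0.5856, -0.0515, 0.0578]
tool_rot: [3.142, -0.001, -0.065]
contact_force: [-0.4, -0.3, -0.1]
width: -0.002
```

>>> play_rows --steps '[0, 0, 0, 0, 0, 0, -1, 0, 0, 0, 0, 0, 0, -1]'

```text
clock: 7.4
ee_pos: [0.5853, -0.0524, 0.0574]
tool_rot: [3.141, -0.0, -0.066]
contact_force: [0.6, -0.4, 0.0]
width: -0.002
```

Run:
```python
from h import *
wsee("w9")
```

```text
t 7.4 ee [ 0.5853 -0.0524  0.0574] plate [-0.0043 -0.0668] force [ 0.6 -0.4  0. ]
```

View pics/w9.png

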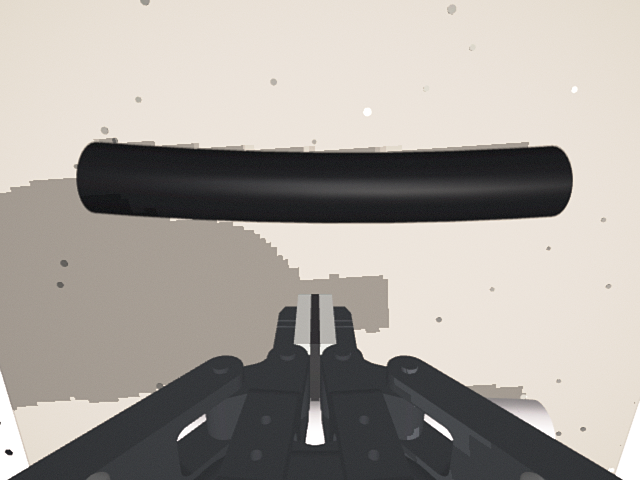

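B rocked and flopped half a turn: its bow now points the other way, and it did not roll on. It is bent, and it is black, so it goes in the red box. I'll grasp it across its middle.

Run:
```python
from h import *
loc([[322,185],[80,177],[570,180]])
f=see(); im=f["pixels"]; g=cv2.cvtColor(im,cv2.COLOR_RGB2GRAY)
plan([(pw(-.002,-.044,.14),PSI-np.pi/2,.4)],.03)
```

```text
[322, 185] [-0.0023 -0.0122]
[80, 177] [-0.0872 -0.0093]
[570, 180] [ 0.0849 -0.0104]
from [ 0.5853 -0.0524  0.0573] t 7.5
[0,-0.002,-0.006,0,0,0.112,0.4,  0,-0.002,-0.006,0,0,0.112,0.4,  0,-0.002,-0.006,0,0,0.112,0.4,  0,-0.001,-0.006,0,0,0.112,0.4,  -0.001,-0.001,-0.006,0,0,0.112,0.4]
[-0.001,-0.001,-0.006,0,0,0.112,0.4,  -0.001,-0.001,-0.006,0,0,0.112,0.4,  -0.001,-0.001,-0.006,0,0,0.112,0.4,  -0.001,-0.001,-0.006,0,0,0.112,0.4,  -0.001,-0.001,-0.006,0,0,0.112,0.4]
[-0.002,-0.001,-0.006,0,0,0.113,0.4,  -0.001,-0.001,-0.006,0,0,0.112,0.4,  -0.002,-0.001,-0.005,0,0,0.113,0.4,  -0.002,-0.001,-0.006,0,0,0.112,0.4]
```

View pics/last.png

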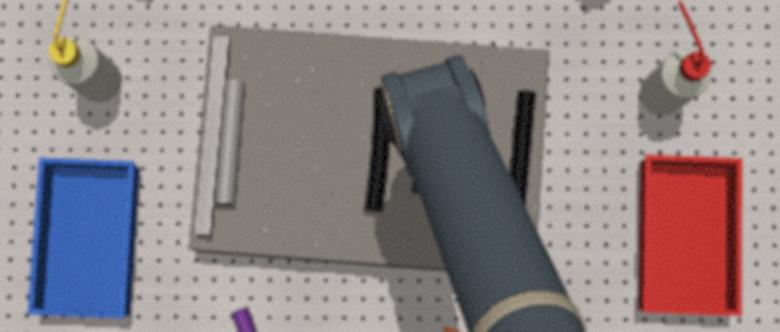

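Run:
```python
from h import *
plan([(pw(-.003,-.060,.11),PSI-.56,.3),(pw(-.003,-.011,.11),PSI-np.pi/2,.3)],.03,.115)
```

```text
from [ 0.5853 -0.0524  0.0573] t 7.5
[0,-0.001,-0.011,0,0,0.112,0.3,  0,-0.001,-0.01,0,0,0.112,0.3,  0,-0.002,-0.011,0,0,0.112,0.3,  0,-0.001,-0.01,0,0,0.112,0.3,  0,-0.002,-0.011,0,0,0.111,0.3]
[-0.003,-0.005,0,0,0,0.112,0.3,  -0.003,-0.004,0,0,0,0.112,0.3,  -0.004,-0.004,0,0,0,0.112,0.3,  -0.004,-0.003,0,0,0,0.113,0.3,  -0.005,-0.003,0,0,0,0.112,0.3]
[-0.005,-0.002,0,0,0,0.113,0.3,  -0.005,-0.002,0,0,0,0.112,0.3,  -0.005,-0.001,0,0,0,0.113,0.3,  -0.006,-0.001,0,0,0,0.112,0.3]
```

>>> play_rows --steps '[0, -0.001, -0.011, 0, 0, 0.112, 0.3, 0, -0.001, -0.01, 0, 0, 0.112, 0.3, 0, -0.002, -0.011, 0, 0, 0.112, 0.3, 0, -0.001, -0.01, 0, 0, 0.112, 0.3, 0, -0.002, -0.011, 0, 0, 0.111, 0.3]'

```text
clock: 7.92
ee_pos: [0.5872, -0.0458, 0.1106]
tool_rot: [3.141, 0.0, -0.631]
contact_force: [0.0, -0.3, -0.1]
width: 0.652
```

>>> play_rows --steps '[-0.003, -0.005, 0, 0, 0, 0.112, 0.3, -0.003, -0.004, 0, 0, 0, 0.112, 0.3, -0.004, -0.004, 0, 0, 0, 0.112, 0.3, -0.004, -0.003, 0, 0, 0, 0.113, 0.3, -0.005, -0.003, 0, 0, 0, 0.112, 0.3]'

```text
clock: 8.33
ee_pos: [0.5892, -0.0183, 0.1103]
tool_rot: [-3.142, -0.0, -1.192]
contact_force: [0.2, 0.7, 0.1]
width: 0.65
```

>>> play_rows --steps '[-0.005, -0.002, 0, 0, 0, 0.113, 0.3, -0.005, -0.002, 0, 0, 0, 0.112, 0.3, -0.005, -0.001, 0, 0, 0, 0.113, 0.3, -0.006, -0.001, 0, 0, 0, 0.112, 0.3, 0, 0, 0, 0, 0, 0, 0.3]'

```text
clock: 8.75
ee_pos: [0.5907, 0.0052, 0.1103]
tool_rot: [-3.141, 0.0, -1.636]
contact_force: [0.4, -0.1, -0.2]
width: 0.652
```

Run:
```python
from h import *
wsee("w10")
plan([(pw(-.003,-.011,.054),PSI-np.pi/2,.3)],.03,.115)
```

```text
t 8.75 ee [0.5907 0.0052 0.1103] plate [-0.0027 -0.009 ] force [ 0.4 -0.1 -0.2]
from [0.5907 0.0045 0.1103] t 8.8
[0.001,0,0.028,0,0,0.002,0.3,  0,0,0.028,0,0,0.002,0.3]
```

View pics/w10.png

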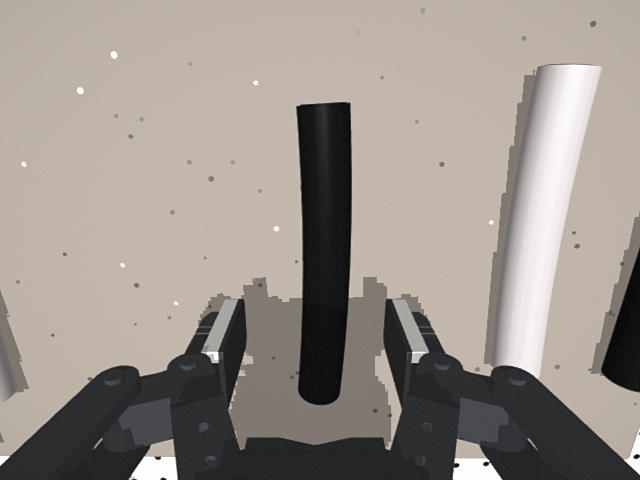

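>>> play_rows --steps '[0.001, 0, 0.018, 0, 0, 0, 0.3, 0, 0, 0.02, 0, 0, 0, 0.3, 0, 0, 0.011, 0, 0, 0, 0.3, 0, 0, 0.005, 0, 0, 0, 0.3, 0, 0, 0.001, 0, 0, 0, 0.3]'

```text
clock: 9.22
ee_pos: [0.5899, 0.0022, 0.0542]
tool_rot: [3.139, -0.0, -1.635]
contact_force: [-0.3, 0.2, 0.2]
width: 0.652
```

>>> play_rows --steps '[0, 0, 0, 0, 0, 0, -1, 0, 0, 0, 0, 0, 0, -1, 0, 0, 0, 0, 0, 0, -1, 0, 0, 0, 0, 0, 0, -1, 0, 0, 0, 0, 0, 0, -1]' --force 40

```text
clock: 9.63
ee_pos: [0.5915, 0.0026, 0.0564]
tool_rot: [-3.139, -0.0, -1.636]
contact_force: [-0.1, -0.7, 4.9]
width: 0.273
```

Run:
```python
from h import *
print(bot.observe()["width"])
wsee("w11")
plan([(pw(-.003,-.011,.11),PSI-np.pi/2,-1),(np.array([.482,-.35,.12]),-1.60,-1)],.036,.115)
```

```text
0.2727824071762783
t 9.6333 ee [0.5915 0.0026 0.0564] plate [-0.0018 -0.0116] force [-0.1 -0.7  4.9]
from [0.5915 0.0026 0.0564] t 9.68
[0,0.001,-0.027,-0.001,0,0,-1,  -0.001,0,-0.027,-0.001,0,0.001,-1,  0.033,0.008,-0.001,0,0,-0.003,-1,  0.033,0.008,-0.001,0,0,-0.003,-1,  0.033,0.008,-0.001,0,0,-0.003,-1]
[0.033,0.008,-0.001,0,0,-0.003,-1,  0.032,0.008,-0.001,0,0,-0.004,-1,  0.033,0.008,-0.001,0,0,-0.003,-1,  0.032,0.008,-0.001,0,0,-0.004,-1,  0.032,0.008,-0.001,0,0,-0.003,-1]
[0.033,0.009,-0.001,0,0,-0.004,-1,  0.032,0.009,0,0,0,-0.003,-1,  0.033,0.009,-0.001,0,0,-0.004,-1]
```

View pics/w11.png

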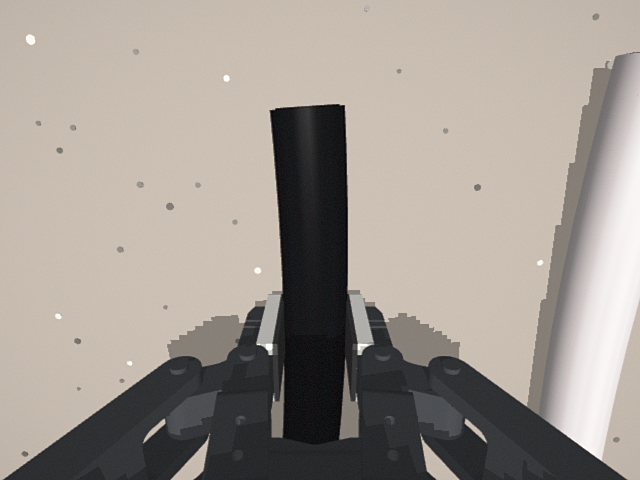

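Run:
```python
from h import *
plan([(pw(-.003,-.011,.11),PSI-np.pi/2,-1),(np.array([.484,-.404,.11]),-1.60,-1)],.036,.115)
```

```text
from [0.5915 0.0026 0.0564] t 9.68
[0,0.001,-0.027,-0.001,0,0,-1,  -0.001,0,-0.027,-0.001,0,0.001,-1,  0.034,0.007,0,0,0,-0.003,-1,  0.035,0.007,0,0,0,-0.003,-1,  0.034,0.007,0,0,0,-0.003,-1]
[0.034,0.007,0,0,0,-0.003,-1,  0.035,0.007,0,0,0,-0.003,-1,  0.034,0.007,0,0,0,-0.003,-1,  0.034,0.007,0,0,0,-0.003,-1,  0.035,0.007,0,0,0,-0.003,-1]
[0.034,0.007,0,0,0,-0.003,-1,  0.034,0.008,0,0,0,-0.003,-1,  0.035,0.008,0,0,0,-0.003,-1,  0.034,0.007,0,0,0,-0.004,-1]
```

>>> play_rows --steps '[0, 0, -0.02, 0, 0, 0, -1, 0, 0, -0.027, 0, 0, 0, -1, 0.01, 0.002, -0.009, 0, 0, 0, -1, 0.026, 0.005, 0, 0, 0, 0, -1, 0.034, 0.007, 0, 0, 0, -0.003, -1]'

```text
clock: 10.1
ee_pos: [0.573, -0.0643, 0.1121]
tool_rot: [-3.139, 0.002, -1.627]
contact_force: [-1.0, -1.1, -1.3]
width: 0.275
```

Run:
```python
from h import *
print(bot.observe()["width"])
plan([(np.array([.484,-.404,.11]),-1.60,-1)],.036,.115)
```

```text
0.2746862631816097
from [ 0.573  -0.0643  0.1121] t 10.1
[0.034,0.007,0,0,0,-0.003,-1,  0.034,0.007,0,0,0,-0.003,-1,  0.034,0.007,0,0,0,-0.003,-1,  0.035,0.007,0,0,0,-0.003,-1,  0.034,0.007,0,0,0,-0.003,-1]
[0.034,0.008,0,-0.001,0,-0.002,-1,  0.035,0.008,0,0,0,-0.003,-1,  0.034,0.008,0,-0.001,0,-0.002,-1,  0.035,0.008,0.001,0,0.001,-0.003,-1,  0.034,0.007,0,-0.001,0,-0.002,-1]
```

>>> play_rows --steps '[0.035, 0.007, 0, 0, 0, -0.003, -1, 0.036, 0.008, 0, 0, 0, -0.003, -1, 0.036, 0.008, 0, 0, 0, -0.003, -1, 0.036, 0.008, 0, 0, 0, -0.003, -1, 0.036, 0.008, 0, 0, 0, -0.003, -1]'

```text
clock: 10.52
ee_pos: [0.5215, -0.2449, 0.1109]
tool_rot: [3.141, -0.0, -1.618]
contact_force: [0.8, 1.5, -1.4]
width: 0.274
```

>>> play_rows --steps '[0.036, 0.008, 0, 0, 0, -0.003, -1, 0.036, 0.008, 0, 0, 0, -0.003, -1, 0.036, 0.008, 0, 0, 0, -0.003, -1, 0.03, 0.006, 0, 0, 0, 0, -1, 0.014, 0.003, 0, 0, 0, 0, -1]'

```text
clock: 10.93
ee_pos: [0.4801, -0.3991, 0.1109]
tool_rot: [3.14, -0.003, -1.616]
contact_force: [0.8, -1.1, -1.8]
width: 0.272
```

Run:
```python
from h import *
f=see()
plan([(np.array([.484,-.404,.016]),-1.60,-1)],.03,.115)
```

```text
from [ 0.4797 -0.4004  0.1109] t 10.98
[0.001,-0.001,0.024,0,-0.001,-0.004,-1,  0.001,-0.001,0.024,0,-0.001,-0.005,-1,  0.001,-0.001,0.023,0.001,-0.001,-0.004,-1,  0,-0.002,0.024,0,-0.001,-0.005,-1]
```

View pics/last.png

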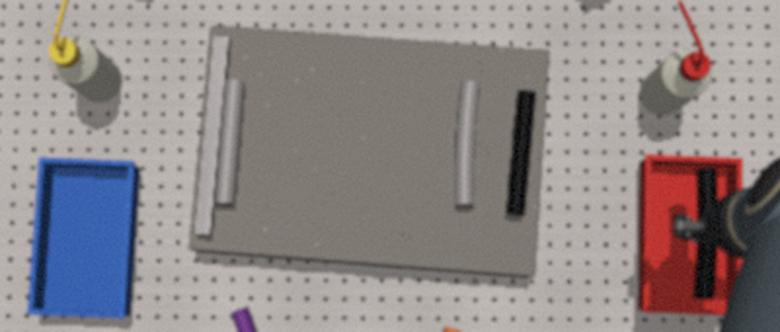

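>>> play_rows --steps '[0.001, -0.002, 0.02, 0, 0, -0.004, -1, 0.001, -0.002, 0.028, 0, 0, -0.005, -1, 0.001, 0, 0.026, 0, 0, -0.004, -1, 0, 0, 0.015, 0, 0, -0.004, -1, 0, 0, 0.006, 0, 0, 0, -1]'

```text
clock: 11.4
ee_pos: [0.4861, -0.3937, 0.0131]
tool_rot: [3.137, 0.004, -1.59]
contact_force: [-0.1, 0.1, 0.3]
width: 0.276
```

>>> play_rows --steps '[0, 0, 0.002, 0, 0, 0, -1, 0, 0, 0, 0, 0, 0, -1, 0, 0, 0, 0, 0, 0, 0, 0, 0, 0, 0, 0, 0, 0, 0, 0, 0, 0, 0, 0, 0]'

```text
clock: 11.82
ee_pos: [0.4884, -0.3969, 0.0157]
tool_rot: [-3.139, -0.001, -1.592]
contact_force: [0.6, 0.0, -0.4]
width: 0.502
```

Run:
```python
from h import *
s=bot.observe(); print(s["width"])
wsee("w12")
plan([(np.array([.484,-.402,.11]),-1.60,-1),(pw(.012,-.155,.12),PSI,-1)],.036,.11)
```

```text
0.5017737365733326
t 11.8167 ee [ 0.4884 -0.3969  0.0157] plate [-0.0782 -0.4169] force [ 0.6  0.  -0.4]
from [ 0.4882 -0.3968  0.0155] t 11.87
[0.002,0.001,-0.031,-0.001,0,0.003,-1,  0.002,0.002,-0.032,0,-0.001,0.002,-1,  0.001,0.001,-0.031,-0.001,0,0.003,-1,  -0.019,-0.007,-0.001,0,0,-0.11,-1,  -0.018,-0.009,-0.001,0,0,-0.11,-1]
[-0.017,-0.011,-0.001,0,0,-0.11,-1,  -0.015,-0.013,-0.001,0,0,-0.109,-1,  -0.014,-0.015,-0.001,0,0,-0.11,-1,  -0.012,-0.016,-0.001,0,0,-0.109,-1,  -0.01,-0.017,-0.001,0,0,-0.11,-1]
[-0.008,-0.019,-0.001,0,0,-0.109,-1,  -0.006,-0.019,0,0,0,-0.11,-1,  -0.004,-0.02,-0.001,0,0,-0.109,-1,  -0.002,-0.02,0,0,0,-0.11,-1,  0,-0.02,-0.001,0,0,-0.109,-1]
[0.003,-0.021,0,0,0,-0.11,-1,  0.004,-0.02,-0.001,0,0,-0.109,-1]
```

View pics/w12.png

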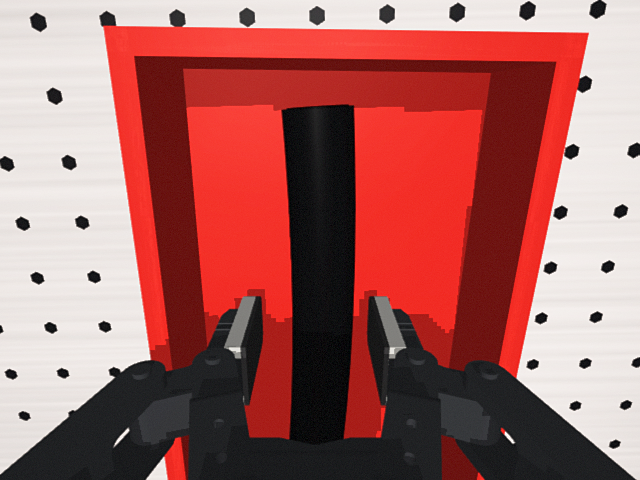

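B lies flat on the red box floor. Next is tube C (steel).

>>> play_rows --steps '[0, 0, -0.02, 0, 0, 0, 0, 0, 0, -0.034, 0, 0, 0, 0, 0, 0, -0.038, 0, 0, 0, -1, -0.019, -0.007, -0.002, 0, 0, -0.11, -1, -0.018, -0.009, -0.001, 0, 0, -0.11, -1]'

```text
clock: 12.28
ee_pos: [0.5036, -0.3613, 0.1133]
tool_rot: [-3.137, -0.006, -1.37]
contact_force: [-0.0, 0.1, -1.8]
width: 0.079
```

>>> play_rows --steps '[-0.017, -0.011, -0.001, 0, 0, -0.11, -1, -0.015, -0.013, -0.001, 0, 0, -0.109, -1, -0.014, -0.015, -0.001, 0, 0, -0.11, -1, -0.012, -0.016, -0.001, 0, 0, -0.109, -1, -0.01, -0.017, -0.001, 0, 0, -0.11, -1]'

```text
clock: 12.7
ee_pos: [0.5416, -0.2655, 0.1152]
tool_rot: [-3.141, -0.001, -0.819]
contact_force: [-0.5, -0.1, -1.0]
width: -0.002
```

>>> play_rows --steps '[-0.008, -0.019, -0.001, 0, 0, -0.109, -1, -0.006, -0.019, 0, 0, 0, -0.11, -1, -0.004, -0.02, -0.001, 0, 0, -0.109, -1, -0.002, -0.02, 0, 0, 0, -0.11, -1, 0, -0.02, -0.001, 0, 0, -0.109, -1]'

```text
clock: 13.12
ee_pos: [0.5814, -0.1727, 0.118]
tool_rot: [3.141, -0.001, -0.272]
contact_force: [0.3, -0.5, -0.3]
width: 0.0
```

Run:
```python
from h import *
plan([(pw(.013,-.156,.12),PSI,-1)],.022,.11)
```

```text
from [ 0.5814 -0.1727  0.118 ] t 13.12
[0.003,-0.017,-0.001,0,-0.001,-0.103,-1,  0.005,-0.016,-0.001,0,0,-0.103,-1]
```

>>> play_rows --steps '[0.004, -0.017, 0, 0, 0, -0.103, -1, 0.004, -0.01, 0.002, 0, 0, -0.07, -1, 0.002, -0.006, 0.004, 0, 0, -0.033, -1, 0, 0, 0, 0, 0, 0, -1, 0, 0, 0, 0, 0, 0, -1]'

```text
clock: 13.53
ee_pos: [0.5972, -0.1439, 0.1111]
tool_rot: [3.141, 0.001, -0.073]
contact_force: [0.2, -1.1, 0.4]
width: 0.001
```

Run:
```python
from h import *
wsee("w13")
plan([(pw(.014,-.155,.057),PSI,-1)],.022,.11)
```

```text
t 13.5333 ee [ 0.5972 -0.1439  0.1111] plate [ 0.0136 -0.1573] force [ 0.2 -1.1  0.4]
from [ 0.5972 -0.1445  0.1112] t 13.58
[0,-0.001,0.018,0,0,-0.002,-1,  0,-0.001,0.018,0,0,-0.003,-1,  0,-0.001,0.018,0.001,0.001,-0.002,-1]
```

View pics/w13.png

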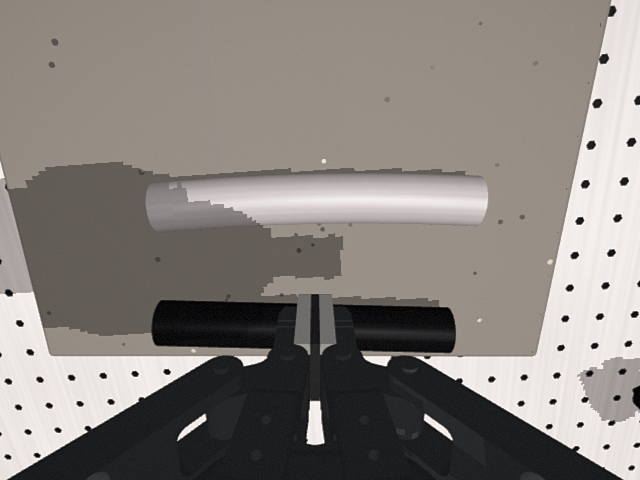

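Run:
```python
from h import *
loc([[318,200],[318,225],[318,304],[318,325],[156,322],[452,330]])
```

```text
[318, 200] [ 0.0149 -0.1212]
[318, 225] [ 0.0148 -0.1342]
[318, 304] [ 0.0147 -0.1793]
[318, 325] [ 0.0146 -0.1924]
[156, 322] [-0.0751 -0.1899]
[452, 330] [ 0.0893 -0.196 ]
```

>>> play_rows --steps '[0, -0.001, 0.018, 0, 0, 0, -1, 0, 0, 0.019, 0, 0, 0, -1, 0, 0, 0.011, 0, 0, 0, -1, 0, 0, 0.005, 0, 0, 0, -1, 0, 0, 0.001, 0, 0, 0, -1]'

```text
clock: 14.0
ee_pos: [0.5969, -0.143, 0.0563]
tool_rot: [3.141, 0.002, -0.072]
contact_force: [-0.4, 0.5, 0.1]
width: 0.001
```

Run:
```python
from h import *
wsee("w14")
```

```text
t 14.0 ee [ 0.5969 -0.143   0.0563] plate [ 0.0133 -0.1565] force [-0.4  0.5  0.1]
```

View pics/w14.png

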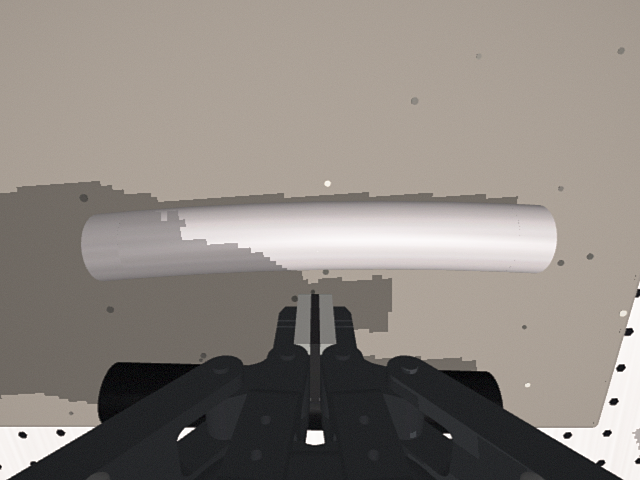

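>>> play_rows --steps '[0, -0.005, 0, 0, 0, 0, -1, 0, -0.008, 0, 0, 0, 0, -1, 0, -0.007, 0, 0, 0, 0, -1, 0, -0.001, 0, 0, 0, 0, -1, 0, 0, 0, 0, 0, 0, -1]'

```text
clock: 14.47
ee_pos: [0.5998, -0.1197, 0.0579]
tool_rot: [-3.141, -0.001, -0.069]
contact_force: [-0.5, 0.4, -0.0]
width: 0.002
```

Run:
```python
from h import *
wsee("w15")
```

```text
t 14.4667 ee [ 0.5998 -0.1197  0.0579] plate [ 0.0146 -0.133 ] force [-0.5  0.4 -0. ]
```

>>> play_rows --steps '[0, 0, 0, 0, 0, 0, -1, 0, 0, 0, 0, 0, 0, -1, 0, 0, 0, 0, 0, 0, -1, 0, 0, 0, 0, 0, 0, -1]'

```text
clock: 14.85
ee_pos: [0.5992, -0.1217, 0.0573]
tool_rot: [3.141, 0.0, -0.072]
contact_force: [-0.4, -0.3, 0.3]
width: -0.003
```

Run:
```python
from h import *
wsee("w16")
a=cv2.imread("pics/w15.png");b=cv2.imread("pics/w16.png")
cv2.imwrite("pics/w16c.png",cv2.resize(np.hstack([a,b]),(800,300)))
```

```text
t 14.85 ee [ 0.5992 -0.1217  0.0573] plate [ 0.0142 -0.135 ] force [-0.4 -0.3  0.3]
```

View pics/w16c.png

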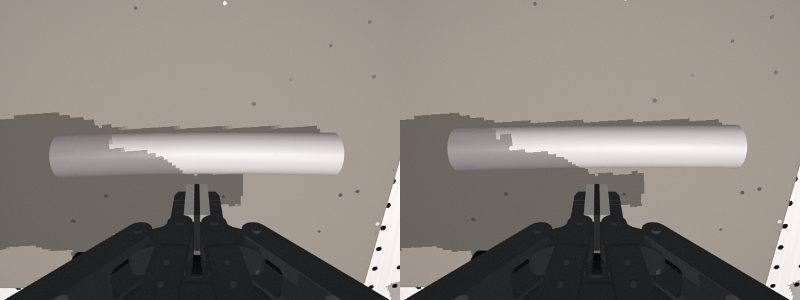

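>>> play_rows --steps '[0, 0, 0, 0, 0, 0, -1, 0, 0, 0, 0, 0, 0, -1, 0, 0, 0, 0, 0, 0, -1]'

```text
clock: 15.15
ee_pos: [0.5993, -0.1213, 0.0573]
tool_rot: [-3.142, -0.0, -0.071]
contact_force: [-0.3, -0.2, -0.1]
width: -0.001
```

Run:
```python
from h import *
wsee("w17"); loc([[315,236]])
```

```text
t 15.15 ee [ 0.5993 -0.1213  0.0573] plate [ 0.0142 -0.1347] force [-0.3 -0.2 -0.1]
[315, 236] [ 0.0139 -0.0991]
```

View pics/w17.png

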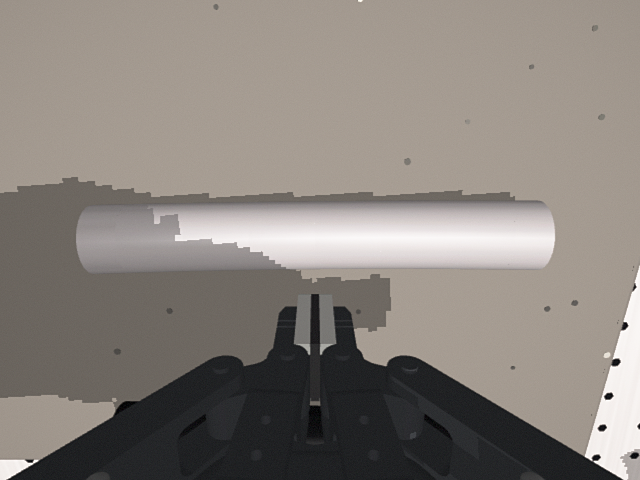

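C has not rolled on: it moved a quarter turn and now stands with its bow vertical (straight in this view at v≈237, clearly bowed in w14). That is typical of a bent tube. I'll lift off, let it settle, and look again before grasping.

Run:
```python
from h import *
plan([(pw(.014,-.140,.11),PSI+.45,.1),(pw(.014,-.101,.115),PSI+np.pi/2,.3)],.03,.118)
```

```text
from [ 0.5993 -0.1213  0.0573] t 15.2
[0,0.001,-0.013,0,0,-0.114,0.1,  0,0.001,-0.013,0,0,-0.114,0.1,  -0.001,0.002,-0.013,0,0,-0.114,0.1,  0,0.001,-0.014,0,0,-0.113,0.1,  0.002,-0.003,0,0,0,-0.112,0.3]
[0.002,-0.003,-0.001,0,0,-0.112,0.3,  0.002,-0.003,0,0,0,-0.112,0.3,  0.003,-0.003,-0.001,0,0,-0.112,0.3,  0.003,-0.003,0,0,0,-0.112,0.3,  0.003,-0.002,-0.001,0,0,-0.112,0.3]
[0.004,-0.002,0,0,0,-0.112,0.3,  0.004,-0.001,-0.001,0,0,-0.112,0.3,  0.004,-0.001,0,0,0,-0.112,0.3,  0.003,0,-0.001,0,0,-0.113,0.3]
```

>>> play_rows --steps '[0, 0.001, -0.013, 0, 0, -0.114, -1, 0, 0.001, -0.013, 0, 0, -0.114, -1, -0.001, 0.002, -0.013, 0, 0, -0.114, 0.1, 0, 0.001, -0.014, 0, 0, -0.113, 0.1, 0.002, -0.003, 0, 0, 0, -0.112, 0.3]'

```text
clock: 15.62
ee_pos: [0.6013, -0.1242, 0.1131]
tool_rot: [3.138, -0.003, 0.5]
contact_force: [0.6, -0.2, -0.0]
width: 0.418
```

>>> play_rows --steps '[0.002, -0.003, -0.001, 0, 0, -0.112, 0.3, 0.002, -0.003, 0, 0, 0, -0.112, 0.3, 0.003, -0.003, -0.001, 0, 0, -0.112, 0.3, 0.003, -0.003, 0, 0, 0, -0.112, 0.3, 0.003, -0.002, -0.001, 0, 0, -0.112, 0.3]'

```text
clock: 16.03
ee_pos: [0.5999, -0.1034, 0.1133]
tool_rot: [-3.142, 0.0, 1.062]
contact_force: [-0.1, -0.6, -0.4]
width: 0.647
```

>>> play_rows --steps '[0.004, -0.002, 0, 0, 0, -0.112, 0.3, 0.004, -0.001, -0.001, 0, 0, -0.112, 0.3, 0.004, -0.001, 0, 0, 0, -0.112, 0.3, 0.003, 0, -0.001, 0, 0, -0.113, 0.3, 0, 0, 0, 0, 0, 0, 0.3]'

```text
clock: 16.45
ee_pos: [0.6018, -0.0872, 0.1153]
tool_rot: [3.141, -0.001, 1.508]
contact_force: [-0.0, 0.5, -0.4]
width: 0.651
```

Run:
```python
from h import *
wsee("w18")
```

```text
t 16.45 ee [ 0.6018 -0.0872  0.1153] plate [ 0.0144 -0.1005] force [-0.   0.5 -0.4]
```

View pics/w18.png

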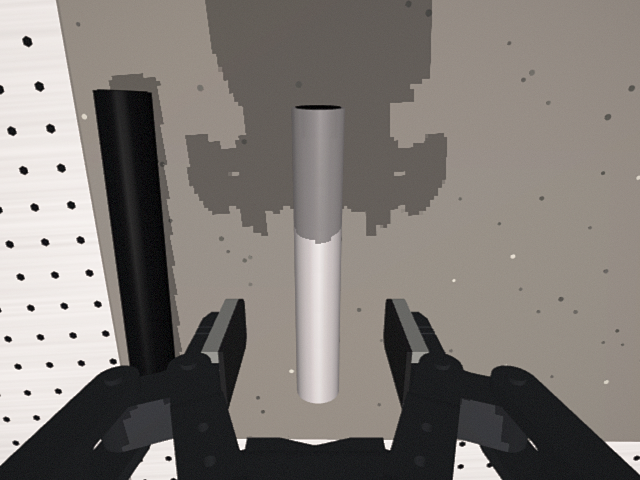

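```bash
python3 - <<'E'
import cv2,numpy as np
for n,lo,hi in (("w3",180,290),("w14",185,290),("w17",180,290),("w8",200,320)):
    g=cv2.cvtColor(cv2.imread(f"pics/{n}.png"),cv2.COLOR_BGR2GRAY).astype(float)
    g=cv2.GaussianBlur(g,(3,3),0); P=[]
    for u in range(400,535,5):
        d=np.diff(g[lo:hi,u]); P.append((u,lo+np.argmax(np.abs(d[:50])), ))
    P=np.array(P); k=np.polyfit(P[:,0]-320,P[:,1],1); print(n,"slope at right half",k[0].round(4),P[::6,1])
E
cat > /dev/null
python3 - <<'E'
import cv2
a=cv2.imread("pics/w14.png")[180:300,60:580]; cv2.imwrite("pics/c14.png",cv2.resize(a,(780,540)))
E
```

```text
w3 slope at right half 0.0248 [193 191 194 192 198]
w14 slope at right half 0.0573 [194 192 194 197 203]
w17 slope at right half 0.0436 [193 191 189 192 199]
w8 slope at right half 0.0573 [227 229 230 232 234]
```

View pics/c14.png

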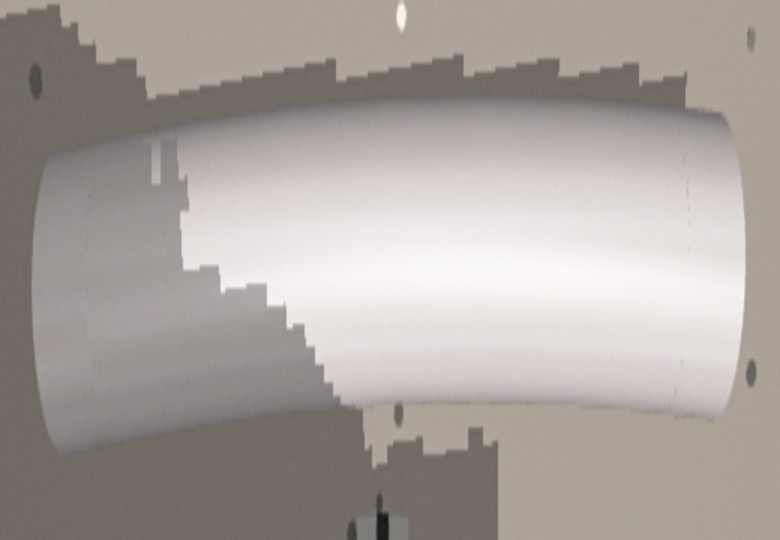

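The stretched crop of w14 shows C clearly bowed, so C is bent and is steel: it goes in the blue box. Grasping it now.

>>> play_rows --steps '[0, 0, 0.02, 0, 0, 0, 0.3, 0, 0, 0.022, 0, 0, 0, 0.3, 0, 0, 0.012, 0, 0, 0, 0.3, 0, 0, 0.005, 0, 0, 0, 0.3, 0, 0, 0.001, 0, 0, 0, 0.3]'

```text
clock: 16.92
ee_pos: [0.6011, -0.0882, 0.0543]
tool_rot: [-3.14, 0.0, 1.504]
contact_force: [0.5, -0.7, 0.7]
width: 0.647
```

>>> play_rows --steps '[0, 0, 0, 0, 0, 0, -1, 0, 0, 0, 0, 0, 0, -1, 0, 0, 0, 0, 0, 0, -1, 0, 0, 0, 0, 0, 0, -1, 0, 0, 0, 0, 0, 0, -1]'

```text
clock: 17.33
ee_pos: [0.6025, -0.0878, 0.0565]
tool_rot: [3.139, 0.0, 1.505]
contact_force: [-0.8, 0.9, 4.9]
width: 0.277
```

Run:
```python
from h import *
wsee("w19"); print(bot.observe()["width"])
plan([(pw(.014,-.100,.115),PSI+np.pi/2,-1),(pw(-.03,.02,.15),PSI+np.pi/2,-1),(np.array([.476,.394,.12]),1.54,-1)],.038,.118)
```

```text
t 17.3333 ee [ 0.6025 -0.0878  0.0565] plate [ 0.0152 -0.101 ] force [-0.8  0.9  4.9]
0.2744603848253419
from [ 0.6025 -0.0878  0.0565] t 17.38
[0.001,-0.001,-0.029,0.001,0,0,-1,  0,0,-0.03,0.001,0,0,-1,  0.03,-0.011,-0.009,0,0,0,-1,  0.03,-0.011,-0.009,0,0,0,-1,  0.03,-0.011,-0.008,0,0,0,-1]
[0.03,-0.011,-0.009,0,0,0,-1,  0.035,-0.011,0.003,0,0,-0.004,-1,  0.035,-0.011,0.003,0,0,-0.003,-1,  0.035,-0.011,0.003,0,0,-0.004,-1,  0.035,-0.011,0.003,0,0,-0.003,-1]
[0.035,-0.011,0.003,0,0,-0.004,-1,  0.036,-0.011,0.003,0,0,-0.003,-1,  0.035,-0.011,0.003,0,0,-0.004,-1,  0.036,-0.01,0.003,0,0,-0.003,-1,  0.036,-0.01,0.003,0,0,-0.004,-1]
[0.035,-0.01,0.003,0,0,-0.003,-1]
```

View pics/w19.png

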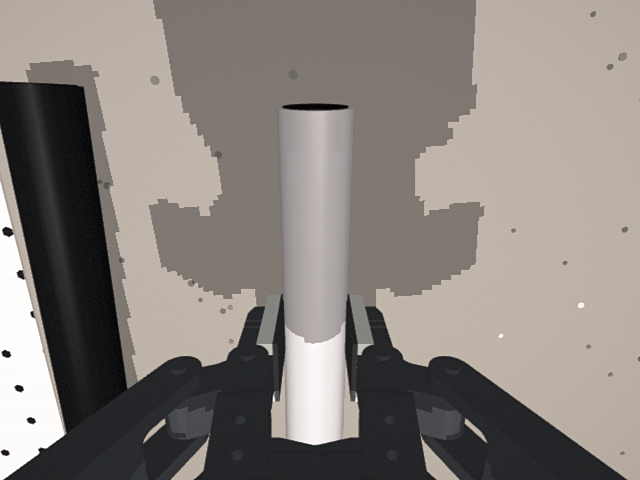

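>>> play_rows --steps '[0, 0, -0.022, 0, 0, 0, -1, 0, 0, -0.032, 0, 0, 0, -1, 0.015, -0.006, -0.012, 0, 0, 0, -1, 0.03, -0.011, -0.005, 0, 0, 0, -1, 0.035, -0.011, 0, 0, 0, 0, -1]'

```text
clock: 17.8
ee_pos: [0.5794, -0.0071, 0.1273]
tool_rot: [3.139, 0.001, 1.5]
contact_force: [0.8, 0.8, -2.3]
width: 0.275
```

>>> play_rows --steps '[0.037, -0.011, 0, 0, 0, -0.004, -1, 0.037, -0.011, 0, 0, 0, -0.003, -1, 0.037, -0.011, 0, 0, 0, -0.004, -1, 0.037, -0.011, 0, 0, 0, -0.003, -1, 0.037, -0.011, 0, 0, 0, -0.004, -1]'

```text
clock: 18.22
ee_pos: [0.5331, 0.1836, 0.1259]
tool_rot: [-3.141, 0.0, 1.524]
contact_force: [0.7, 0.6, -1.1]
width: 0.278
```

Run:
```python
from h import *
print(bot.observe()["width"])
plan([(np.array([.476,.394,.12]),1.54,-1)],.038,.118)
```

```text
0.27840212506799067
from [0.5331 0.1836 0.1259] t 18.22
[0.035,-0.011,0.001,0,0,-0.003,-1,  0.035,-0.011,0.001,0,0,-0.003,-1,  0.034,-0.011,0.001,0,0,-0.003,-1,  0.035,-0.011,0.001,0,0,-0.002,-1,  0.034,-0.011,0.001,0,0,-0.003,-1]
[0.035,-0.01,0.001,-0.001,0,-0.002,-1]
```

>>> play_rows --steps '[0.038, -0.012, 0.001, 0, 0, -0.003, -1, 0.038, -0.012, 0.001, 0, 0, -0.003, -1, 0.038, -0.012, 0.001, 0, 0, -0.003, -1, 0.038, -0.012, 0.001, 0, 0, -0.003, -1, 0.03, -0.01, 0.001, 0, 0, -0.003, -1]'

```text
clock: 18.63
ee_pos: [0.4817, 0.3695, 0.121]
tool_rot: [-3.141, -0.001, 1.541]
contact_force: [-0.7, 0.0, -1.2]
width: 0.273
```

>>> play_rows --steps '[0.018, -0.006, 0, 0, 0, 0, -1, 0.008, -0.002, 0, 0, 0, 0, -1, 0, 0, 0, 0, 0, 0, -1]'

```text
clock: 18.88
ee_pos: [0.4753, 0.3944, 0.1211]
tool_rot: [-3.141, -0.001, 1.542]
contact_force: [0.4, -0.2, -1.0]
width: 0.277
```

Run:
```python
from h import *
print(bot.observe()["width"])
wsee("w20")
plan([(np.array([.476,.394,.014]),1.54,-1)],.026,.118)
```

```text
0.276682654825925
t 18.8833 ee [0.4753 0.3944 0.1211] plate [-0.1435  0.3717] force [ 0.4 -0.2 -1. ]
from [0.4767 0.3921 0.1208] t 18.93
[0,0,0.021,0,0,0,-1,  0.001,0,0.021,0,0,0,-1,  0,0,0.022,0,0,0,-1,  0.001,0,0.021,0,0.001,0,-1,  0,-0.001,0.022,0,0,0,-1]
```

View pics/w20.png

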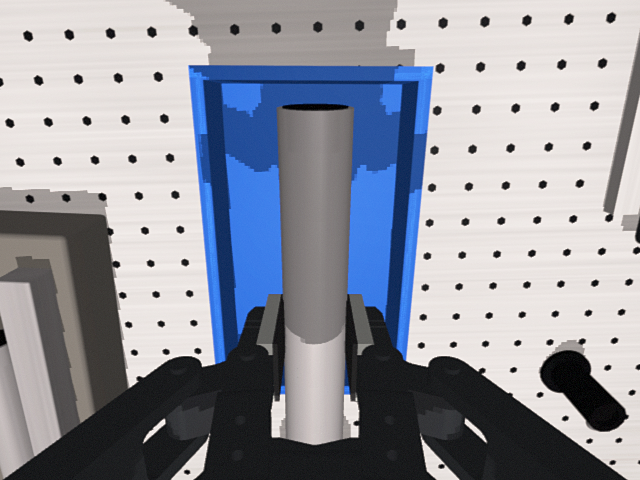

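>>> play_rows --steps '[0.001, 0, 0.018, 0, 0, 0, -1, 0, 0, 0.028, 0, 0, 0, -1, 0.001, 0, 0.028, 0, 0, 0, -1, 0, 0, 0.018, 0, 0, 0, -1, 0, 0, 0.009, 0, 0, 0, -1]'

```text
clock: 19.35
ee_pos: [0.4779, 0.3896, 0.0171]
tool_rot: [-3.139, 0.005, 1.534]
contact_force: [-0.3, 0.2, -1.5]
width: 0.28
```

>>> play_rows --steps '[0, 0, 0.004, 0, 0, 0, -1, 0, 0, 0.001, 0, 0, 0, -1, 0, 0, 0, 0, 0, 0, 0, 0, 0, 0, 0, 0, 0, 0, 0, 0, 0, 0, 0, 0, 0]'

```text
clock: 19.77
ee_pos: [0.4783, 0.3948, 0.0168]
tool_rot: [3.139, -0.002, 1.538]
contact_force: [-0.0, 0.7, -0.2]
width: 0.498
```

Run:
```python
from h import *
print(bot.observe()["width"])
wsee("w21")
plan([(np.array([.476,.394,.12]),1.54,-1),(pw(.005,.0,.13),PSI+.7,-1),(pw(.005,-.200,.13),PSI,-1)],.039,.12)
```

```text
0.4982098928402703
t 19.7667 ee [0.4783 0.3948 0.0168] plate [-0.1405  0.3723] force [-0.   0.7 -0.2]
from [0.4782 0.3947 0.0167] t 19.82
[0,-0.001,-0.034,0.001,0,-0.001,-1,  0,-0.001,-0.035,0,-0.001,-0.001,-1,  -0.001,0,-0.034,0.001,0,0,-1,  -0.034,0.012,-0.001,0,0,0.082,-1,  -0.033,0.015,-0.001,0,0,0.082,-1]
[-0.032,0.018,-0.001,0,0,0.082,-1,  -0.03,0.02,-0.001,0,0,0.082,-1,  -0.028,0.023,-0.001,0,0,0.083,-1,  -0.027,0.025,-0.001,0,0,0.082,-1,  -0.024,0.027,-0.001,0,0,0.083,-1]
[-0.022,0.029,-0.001,0,0,0.082,-1,  -0.02,0.03,-0.001,0,0,0.083,-1,  -0.017,0.032,-0.001,0,0,0.082,-1,  -0.014,0.034,-0.001,0,0,0.083,-1,  -0.022,0.025,0,0,0,0.117,-1]
[-0.018,0.028,0,0,0,0.117,-1,  -0.015,0.03,0,0,0,0.116,-1,  -0.011,0.031,0,0,0,0.117,-1,  -0.008,0.032,0,0,0,0.116,-1,  -0.004,0.034,0,0,0,0.117,-1]
```

View pics/w21.png

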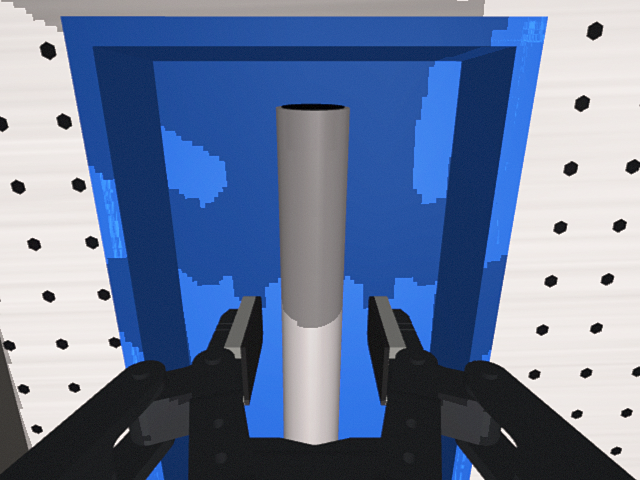

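C lies on the blue box floor. Next is tube D (black). I'll approach from behind it, at the plate edge.

>>> play_rows --steps '[0, 0, -0.022, 0, 0, 0, 0, 0, 0, -0.036, 0, 0, 0, 0, 0, 0, -0.036, 0, 0, 0, -1, -0.034, 0.012, -0.006, 0, 0, 0.082, -1, -0.033, 0.015, -0.006, 0, 0, 0.082, -1]'

```text
clock: 20.23
ee_pos: [0.4994, 0.3285, 0.125]
tool_rot: [3.138, -0.006, 1.376]
contact_force: [1.4, -0.1, -0.6]
width: 0.081
```

>>> play_rows --steps '[-0.032, 0.018, -0.001, 0, 0, 0.082, -1, -0.03, 0.02, -0.001, 0, 0, 0.082, -1, -0.028, 0.023, -0.001, 0, 0, 0.083, -1, -0.027, 0.025, -0.001, 0, 0, 0.082, -1, -0.024, 0.027, -0.001, 0, 0, 0.083, -1]'

```text
clock: 20.65
ee_pos: [0.5564, 0.1506, 0.1273]
tool_rot: [3.14, -0.001, 0.958]
contact_force: [0.3, 0.8, 0.7]
width: 0.002
```

>>> play_rows --steps '[-0.022, 0.029, -0.001, 0, 0, 0.082, -1, -0.02, 0.03, -0.001, 0, 0, 0.083, -1, -0.017, 0.032, -0.001, 0, 0, 0.082, -1, -0.014, 0.034, -0.001, 0, 0, 0.083, -1, -0.022, 0.025, 0, 0, 0, 0.117, -1]'

```text
clock: 21.07
ee_pos: [0.6, -0.0216, 0.1316]
tool_rot: [3.14, -0.004, 0.509]
contact_force: [0.5, -0.1, 0.5]
width: 0.001
```

Run:
```python
from h import *
plan([(pw(.006,-.228,.12),PSI,-1)],.035,.12)
```

```text
from [ 0.6    -0.0216  0.1316] t 21.07
[-0.018,0.027,0.002,0,-0.001,0.096,-1,  -0.015,0.028,0.002,0,-0.001,0.096,-1,  -0.012,0.03,0.002,0,-0.001,0.096,-1,  -0.01,0.031,0.002,0,-0.001,0.096,-1,  -0.006,0.031,0.002,0,0,0.096,-1]
[-0.004,0.032,0.002,0.001,-0.001,0.095,-1]
```

>>> play_rows --steps '[-0.018, 0.027, 0.002, 0, 0, 0.096, -1, -0.015, 0.028, 0.002, 0, 0, 0.096, -1, -0.012, 0.03, 0.002, 0, 0, 0.096, -1, -0.01, 0.031, 0.002, 0, 0, 0.096, -1, -0.006, 0.028, 0.002, 0, 0, 0.096, -1]'

```text
clock: 21.48
ee_pos: [0.5854, -0.179, 0.1211]
tool_rot: [3.141, -0.001, 0.029]
contact_force: [1.1, -0.7, 0.7]
width: -0.002
```

>>> play_rows --steps '[-0.003, 0.02, 0.002, 0, 0, 0.06, -1, 0, 0.01, 0, 0, 0, 0.035, -1, 0, 0.005, 0, 0, 0, 0, -1, 0, 0, 0, 0, 0, 0, -1]'

```text
clock: 21.82
ee_pos: [0.5831, -0.2116, 0.1186]
tool_rot: [-3.141, -0.001, -0.059]
contact_force: [0.2, -0.0, -0.2]
width: -0.005
```

Run:
```python
from h import *
wsee("w22"); 
plan([(pw(.006,-.228,.057),PSI,-1)],.035,.12)
f=see()
```

```text
t 21.8167 ee [ 0.5831 -0.2116  0.1186] plate [ 0.004  -0.2259] force [ 0.2 -0.  -0.2]
from [ 0.5833 -0.2102  0.1186] t 21.87
[0.001,0.002,0.031,-0.001,0,0.004,-1,  0.001,0.002,0.031,0,-0.001,0.005,-1]
```

View pics/w22.png

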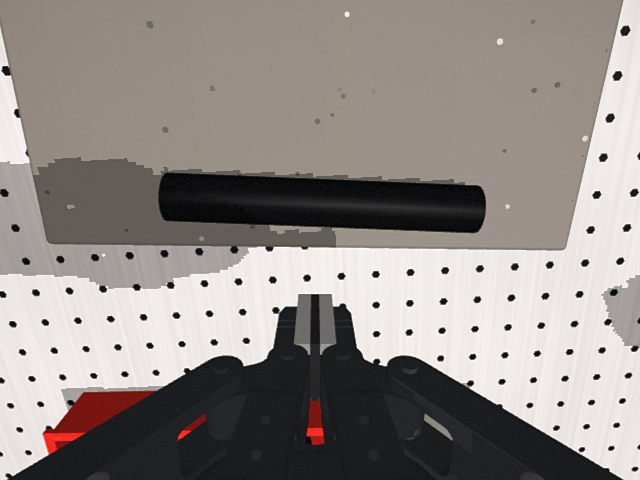

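View pics/last.png

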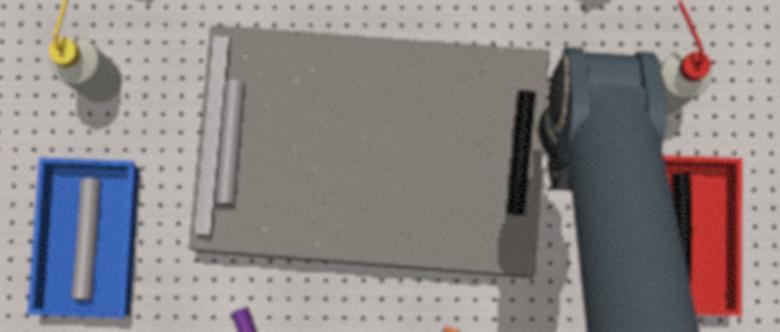

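>>> play_rows --steps '[0.002, 0.002, 0.02, 0, 0, 0.006, -1, 0, 0, 0.022, 0, 0, 0, -1, 0, 0, 0.013, 0, 0, 0, -1, 0, 0, 0.006, 0, 0, 0, -1, 0, 0, 0.001, 0, 0, 0, -1]'

```text
clock: 22.33
ee_pos: [0.5841, -0.2124, 0.055]
tool_rot: [-3.14, 0.002, -0.064]
contact_force: [0.6, -0.0, -0.1]
width: -0.003
```

Run:
```python
from h import *
loc([[162,196],[322,202],[484,209],[322,230]])
wsee("w23");
```

```text
[162, 196] [-0.0755 -0.19  ]
[322, 202] [ 0.007  -0.1925]
[484, 209] [ 0.0914 -0.1957]
[322, 230] [ 0.0072 -0.2078]
t 22.3333 ee [ 0.5841 -0.2124  0.055 ] plate [ 0.005  -0.2265] force [ 0.6 -0.  -0.1]
```

View pics/w23.png

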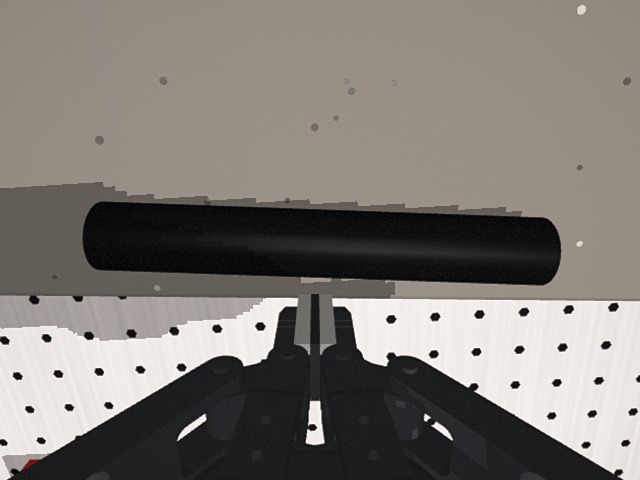

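>>> play_rows --steps '[0, -0.004, -0.002, 0, 0, 0, -1, 0, -0.008, 0, 0, 0, 0, -1, 0, -0.008, 0, 0, 0, 0, -1, 0, -0.002, 0, 0, 0, 0, -1, 0, 0, 0, 0, 0, 0, -1]'

```text
clock: 22.8
ee_pos: [0.5866, -0.1902, 0.059]
tool_rot: [-3.141, -0.001, -0.063]
contact_force: [-0.3, -0.1, -0.4]
width: 0.006
```

>>> play_rows --steps '[0, 0, 0, 0, 0, 0, -1, 0, 0, 0, 0, 0, 0, -1, 0, 0, 0, 0, 0, 0, -1, 0, 0, 0, 0, 0, 0, -1, 0, 0, 0, 0, 0, 0, -1]'

```text
clock: 23.22
ee_pos: [0.586, -0.1924, 0.0582]
tool_rot: [3.141, 0.0, -0.067]
contact_force: [0.2, 0.4, 0.5]
width: -0.001
```

Run:
```python
from h import *
wsee("w24");
```

```text
t 23.2167 ee [ 0.586  -0.1924  0.0582] plate [ 0.0056 -0.2065] force [0.2 0.4 0.5]
```

View pics/w24.png

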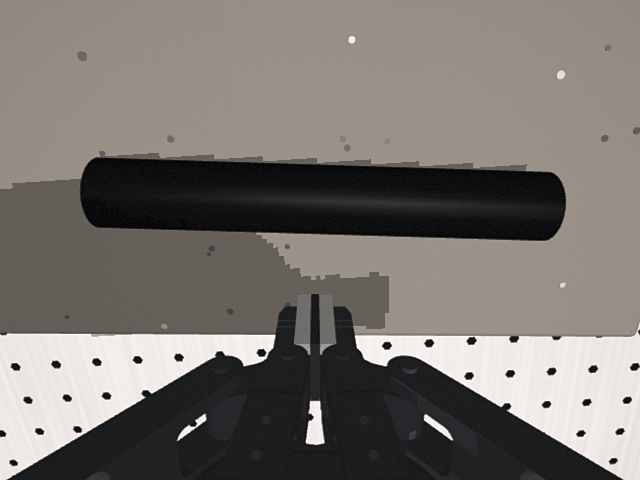

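D rolled on about 25 mm ahead of the finger and shows no bow, so it is straight. Next I'll push it to the bar.

>>> play_rows --steps '[0, -0.008, 0, 0, 0, 0, -1, 0, -0.01, 0, 0, 0, 0, -1, 0, -0.01, 0, 0, 0, 0, -1, 0, -0.01, 0, 0, 0, 0, -1, 0, -0.01, 0, 0, 0, 0, -1]'

```text
clock: 23.68
ee_pos: [0.5894, -0.1421, 0.0584]
tool_rot: [-3.141, -0.0, -0.065]
contact_force: [-0.3, -0.4, -0.3]
width: 0.002
```

>>> play_rows --steps '[0, -0.01, 0, 0, 0, 0, -1, 0, -0.01, 0, 0, 0, 0, -1, 0, -0.01, 0, 0, 0, 0, -1, 0, -0.01, 0, 0, 0, 0, -1, 0, -0.01, 0, 0, 0, 0, -1]'

```text
clock: 24.1
ee_pos: [0.5926, -0.0932, 0.0583]
tool_rot: [3.142, -0.0, -0.066]
contact_force: [-0.4, -0.9, -0.4]
width: 0.0
```

>>> play_rows --steps '[0, -0.01, 0, 0, 0, 0, -1, 0, -0.01, 0, 0, 0, 0, -1, 0, -0.01, 0, 0, 0, 0, -1, 0, -0.01, 0, 0, 0, 0, -1, 0, -0.01, 0, 0, 0, 0, -1]'

```text
clock: 24.52
ee_pos: [0.5959, -0.0433, 0.0583]
tool_rot: [3.142, -0.0, -0.066]
contact_force: [-0.3, 0.5, -0.1]
width: 0.0
```

Run:
```python
from h import *
wsee("w25");
```

```text
t 24.5167 ee [ 0.5959 -0.0433  0.0583] plate [ 0.0057 -0.0571] force [-0.3  0.5 -0.1]
```

View pics/w25.png

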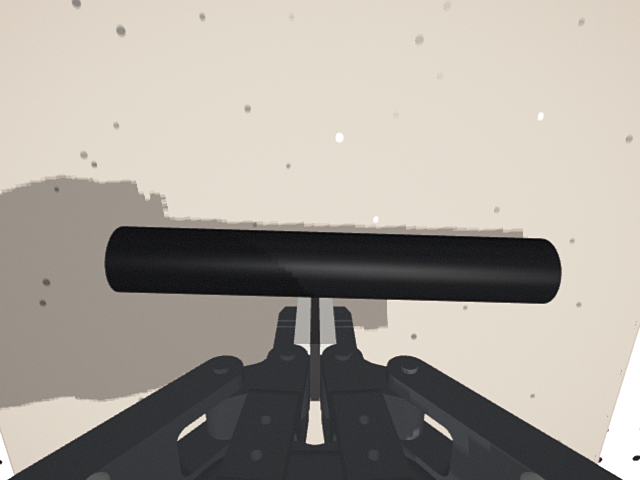

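>>> play_rows --steps '[0.003, -0.009, 0, 0, 0, 0, -1, 0.003, -0.01, 0, 0, 0, 0, -1, 0.003, -0.01, 0, 0, 0, 0, -1, 0.002, -0.01, 0, 0, 0, 0, -1, 0.001, -0.01, 0, 0, 0, 0, -1]'

```text
clock: 24.98
ee_pos: [0.6116, 0.0049, 0.0583]
tool_rot: [-3.141, -0.0, -0.066]
contact_force: [0.1, -0.1, 0.2]
width: -0.001
```

>>> play_rows --steps '[0, -0.01, 0, 0, 0, 0, -1, 0, -0.01, 0, 0, 0, 0, -1, 0, -0.01, 0, 0, 0, 0, -1, 0, -0.01, 0, 0, 0, 0, -1, 0, -0.01, 0, 0, 0, 0, -1]'

```text
clock: 25.4
ee_pos: [0.6143, 0.0547, 0.0583]
tool_rot: [3.142, 0.0, -0.066]
contact_force: [0.5, 0.6, 0.6]
width: 0.0
```

>>> play_rows --steps '[0, -0.01, 0, 0, 0, 0, -1, 0, -0.01, 0, 0, 0, 0, -1, 0, -0.01, 0, 0, 0, 0, -1, 0, -0.01, 0, 0, 0, 0, -1, 0, -0.009, 0, 0, 0, 0, -1]'

```text
clock: 25.82
ee_pos: [0.6176, 0.1038, 0.0583]
tool_rot: [-3.141, -0.0, -0.066]
contact_force: [0.1, -0.5, 0.8]
width: -0.001
```

Run:
```python
from h import *
wsee("w26");
```

```text
t 25.8167 ee [0.6176 0.1038 0.0583] plate [0.0176 0.0912] force [ 0.1 -0.5  0.8]
```

View pics/w26.png

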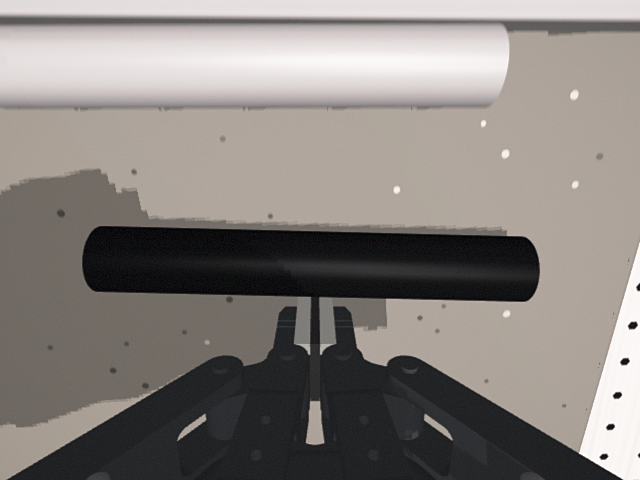

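>>> play_rows --steps '[0, -0.008, 0, 0, 0, 0, -1, 0, -0.008, 0, 0, 0, 0, -1, 0, -0.008, 0, 0, 0, 0, -1, 0, -0.006, 0, 0, 0, 0, -1, 0, 0, 0, 0, 0, 0, -1]'

```text
clock: 26.28
ee_pos: [0.6195, 0.1348, 0.0585]
tool_rot: [-3.14, -0.0, -0.064]
contact_force: [-0.7, -0.1, -0.7]
width: 0.001
```

>>> play_rows --steps '[0, 0.004, 0, 0, 0, 0, -1, 0, 0.006, 0, 0, 0, 0, -1, 0, 0.006, 0, 0, 0, 0, -1, 0, 0, 0, 0, 0, 0, -1, 0, 0, 0, 0, 0, 0, -1]'

```text
clock: 26.7
ee_pos: [0.6186, 0.1148, 0.0583]
tool_rot: [3.141, -0.0, -0.068]
contact_force: [-0.8, -0.1, -0.4]
width: 0.002
```

Run:
```python
from h import *
wsee("w27");
```

```text
t 26.7 ee [0.6186 0.1148 0.0583] plate [0.0179 0.1022] force [-0.8 -0.1 -0.4]
```

View pics/w27.png

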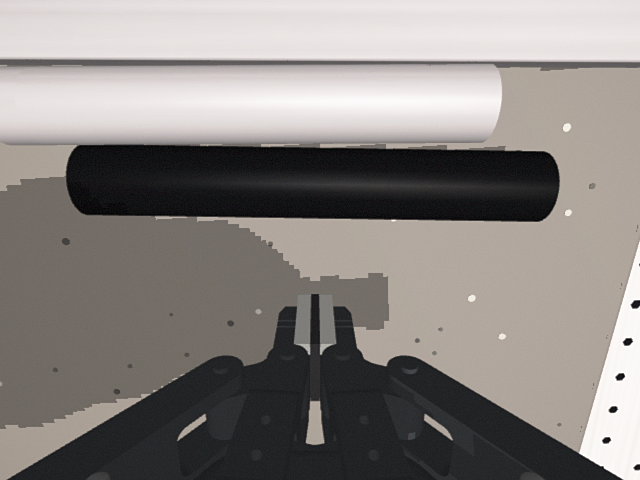

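Run:
```python
from h import *
loc([[313,182],[250,104]])
```

```text
[313, 182] [0.0168 0.1577]
[250, 104] [-0.0041  0.184 ]
```

>>> play_rows --steps '[0, 0.008, -0.02, 0, 0, 0, -1, 0, 0.025, -0.03, 0, 0, 0, -1, 0, 0.035, -0.03, 0, 0, 0, -1, 0, 0.038, -0.01, 0, 0, 0, -1, 0, 0.038, 0, 0, 0, 0, -1]'

```text
clock: 27.17
ee_pos: [0.6113, -0.0239, 0.1493]
tool_rot: [-3.141, -0.007, -0.064]
contact_force: [0.2, 0.2, -0.0]
width: -0.0
```

>>> play_rows --steps '[0, 0.038, 0, 0, 0, 0, -1, 0, 0.03, 0, 0, 0, 0, -1, 0, 0.015, 0, 0, 0, 0, -1, 0, 0, 0, 0, 0, 0, -1, 0, 0, 0, 0, 0, 0, -1]'

```text
clock: 27.58
ee_pos: [0.6037, -0.1071, 0.1455]
tool_rot: [-3.141, -0.0, -0.068]
contact_force: [0.5, 0.6, 0.2]
width: -0.003
```

Run:
```python
from h import *
f=see(); cv2.imwrite("pics/fin.png",cv2.imread("pics/last.png"))
im=f["pixels"];g=cv2.cvtColor(im,cv2.COLOR_RGB2GRAY)
save("fs",cams.grab_frame("scene")["pixels"])
print(bot.observe()["ee_pos"])
```

```text
[ 0.60396599 -0.10431226  0.14555574]
```

View pics/fin.png

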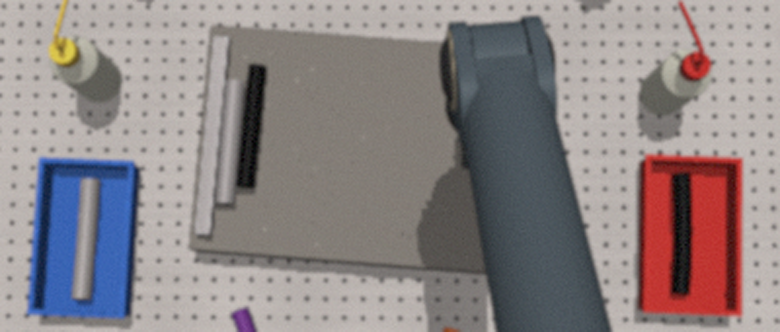

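View pics/fs.png

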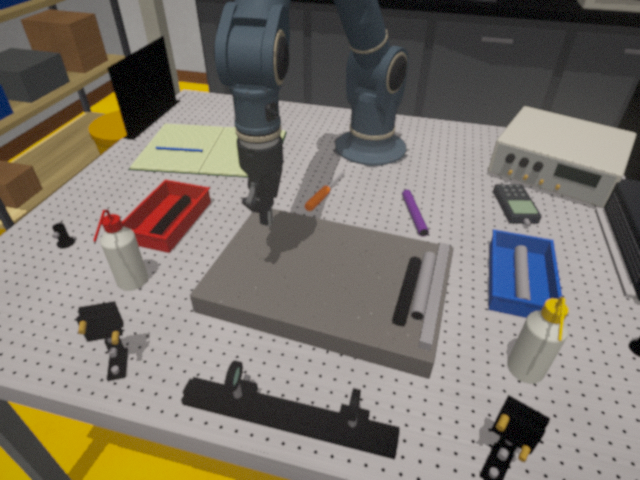

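Run:
```python
from h import *
for i in range(2):
    f=cams.grab_frame("top"); g=cv2.cvtColor(f["pixels"],cv2.COLOR_RGB2GRAY)
    m=np.zeros_like(g); m[160:230,245:275]=(g[160:230,245:275]<60)
    v,u=np.nonzero(m); p=bp(f,[[u.mean(),v.mean()]],.0625)[0]; print("D",toplate(p).round(4))
    p=bp(f,[[130+230/1.95,130+142/1.95]],.0625)[0]; print("A",toplate(p).round(4))
from plant import workorder
print(workorder.sign_off())
```

```text
D [0.0151 0.1578]
A [-0.0058  0.1826]
D [0.0156 0.1578]
A [-0.0058  0.1826]
the job is handed in; nothing more can be done
None
```

I pushed all four tubes, sorted them, and handed the job in at about 28 s. The hand-in gives no verdict.

Tubes in order from the bar; the scene gave no way to match them to numbers 1–4:

| Tube | What it did | Where it is now |
|---|---|---|
| A, steel (nearest the bar) | Rolled on freely: straight | On the plate at the bar, y about 183 mm |
| B, black | Flopped half a turn: bent | On the red box floor |
| C, steel | Tipped a quarter turn and stayed there: bent | On the blue box floor |
| D, black | Rolled on freely: straight | On the plate next to A, y about 158 mm |

- **Final check:** both straight tubes are inside the 135–195 mm band. D read the same in two successive pictures, so it is at rest. The arm was clear of everything, and in the pictures neither bottle had moved.
- **Contact forces:** I never gripped or lifted A or D. The wrist force read under about 2 N while I pushed them.
- **C's test was less clear:** instead of rocking back, it stopped with its bow vertical, about 9 mm ahead of the finger. I called it bent from the roughly 3 mm bow measured in the top view before the push and visible in the close-up pictures.
- **B's push went too far:** it was enough to flop the tube over, where a gentler push would only have tipped it.

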